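# Line up the culture jars by height away from the lamp

## Robot

A 6-joint arm with a two-finger parallel gripper is mounted at the origin on the work surface. World frame = base frame: x ahead of the robot, y to its left, z up, the work surface at z = 0. Lengths are in m, angles in degrees, forces in N, time in s.
With the tool pointing down it reaches from about 0.375 to 0.9 m from the base axis. Payload 3.1 kg.
Tool frame: the origin (TCP) lies at the very end of the fingers, on their centre line; the grasp point (between the pads) lies 19 mm behind it; z points along the fingers, x is the direction in which the jaws open and shut, and the axes are right-handed (so a half turn about z gives the same grasp; the last joint's range is limited). The gripper opens to 87 mm and grips with 3 to 60 N. Pads are 19 mm wide; open, the fingers measure 117 mm over their backs; the gripper's body (75 mm by 190 mm) begins 51 mm behind the grasp point.
Start: joints at [60.304, 30.224, 82.088, -0, 67.689, -10.227], TCP at [0.208, 0.589, 0.223] pointing down, gripper open.
Joint ranges: [-176.69, 176.69], [-43.24, 126.21], [12.49, 139.97], [-82, 262], [0, 151.66], [-163.58, 163.58]. Speed limits (degrees/s): [159.86, 159.86, 180, 180, 180, 180].

## Interface

Orientations are given as a 3x3 rotation matrix whose columns are the frame's x, y, z axes.
In Python, from rig import bot gives the robot as it stands.
- The arm moves only by the tool arm_command, never from a script. Its argument "plan" is a list of rows, each an object of numbers: "claw": the opening, from 0 (shut) to 1 (fully open); "dx", "dy", "dz": the shift along the tool's x, y, z in cm; "twist": the turn about the tool's z in degrees. A call has 1 to 8 rows; each row is the pose to reach, as a shift and turn from the pose measured when the call began, along the tool's axes at that moment; what a row does not reach only later rows make up. A row lasts 1/12 s, in which the tool goes at most 41.7 mm and 7.16 degrees, less where a joint would pass 70% of its speed; a pose out of reach is approached as far as the arm can. A call with a gripper value outside its range is refused whole. The fingers move at their own pace and stop on an object; the grip force is fixed at half the most. Time passes only in rows, so rows that repeat a pose let the fingers close. It gives the time, the measured TCP pose, the force and the opening at its end, in the units of the state.
- bot.read_state(): the state, without advancing time (a new reading comes with each control period).
- bot.capture(name): name is "scene" or "top"; returns the picture (384x512x3 uint8, red, green, blue); there is no depth.
- bot.calibration(name): a dict with "intrinsics" (3x3 intrinsics, pixels), "k1" (the pictures are not rectified: a ray, as slopes to the right and down, at radius r is drawn at 1 + k1 r^2 times it, then the intrinsics apply), "rvec" (rotation vector, rad) and "tvec" (3), from world to camera coordinates, as OpenCV has them. Camera axes: x right, y down, z forward; pixel columns grow to the right and rows downward; lengths in m; the calibration is good to about 2 mm. A picture is of the moment at which its call begins. calibration takes no time and is no camera call.
- bot.hand_in(): hands the job in, once; it reports no verdict.
The state is a dict: "time_s": time; "joint_positions": joint angles; "qvel": joint speeds; "tau": joint torques, N m; "position": TCP position; "tcp_rot": TCP orientation; "force": force on the tool from outside, world axes, zero at the start; "moment": the same for the moment, N m; "opening": opening from 0.0 (shut) to 1.0 (fully open).
Only numpy, scipy, OpenCV 4.12 (cv2) and the standard library are available. Lean on these libraries where they do the work, as an engineer would, in place of code of your own. Each camera call takes 0.05 s, during which the arm holds its last target.

## Task

Set the four culture jars out on the wooden board, one upright in the middle of each cork mat, in order of height: the shortest on the mat nearest the lamp, rising to the tallest on the mat farthest from it, so that no jar shades another. Keep the jars upright, set them down rather than dropping them, and leave the lamp and the compost cup at the other end of the board where they stand.

Things in the scene. Friction and masses are not known exactly. Their poses are not given: they have to be found in the camera images.
- jar_a_center (a point): The smallest of four closed culture jars: a clear upright cylinder full of pale grey-white vermiculite, with a frosted grey screw lid (round white paper disc in its middle). Diameter 46 mm, height 52 mm, loose, stands upright on the table. This point is on its axis, half-way up (26 mm above its foot); z points up.
- jar_b_center (a point): The second smallest of four closed culture jars: a clear upright cylinder full of pale grey-white vermiculite, with a frosted grey screw lid (round white paper disc in its middle). Diameter 50 mm, height 70 mm, loose, stands upright on the table. This point is on its axis, half-way up (35 mm above its foot); z points up.
- jar_c_center (a point): The second tallest of four closed culture jars: a clear upright cylinder full of pale grey-white vermiculite, with a frosted grey screw lid (round white paper disc in its middle). Diameter 55 mm, height 90 mm, loose, stands upright on the table. This point is on its axis, half-way up (45 mm above its foot); z points up.
- jar_d_center (a point): The tallest of four closed culture jars: a clear upright cylinder full of pale grey-white vermiculite, with a frosted grey screw lid (round white paper disc in its middle). Diameter 60 mm, height 112 mm, loose, stands upright on the table. This point is on its axis, half-way up (56 mm above its foot); z points up.
- mat_1: One of four alike round flat cork mats, diameter 86 mm, 4 mm thick, fixed in one straight row at 100 mm centres along a pale wooden board (430 x 106 x 12 mm); the numbers in the names say nothing about the order in the row. Origin: centre of its underside, 12 mm above the table, so its top is 16 mm above the table.
- mat_2: One of four alike round flat cork mats, diameter 86 mm, 4 mm thick, fixed in one straight row at 100 mm centres along a pale wooden board (430 x 106 x 12 mm); the numbers in the names say nothing about the order in the row. Origin: centre of its underside, 12 mm above the table, so its top is 16 mm above the table.
- mat_3: One of four alike round flat cork mats, diameter 86 mm, 4 mm thick, fixed in one straight row at 100 mm centres along a pale wooden board (430 x 106 x 12 mm); the numbers in the names say nothing about the order in the row. Origin: centre of its underside, 12 mm above the table, so its top is 16 mm above the table.
- mat_4: One of four alike round flat cork mats, diameter 86 mm, 4 mm thick, fixed in one straight row at 100 mm centres along a pale wooden board (430 x 106 x 12 mm); the numbers in the names say nothing about the order in the row. Origin: centre of its underside, 12 mm above the table, so its top is 16 mm above the table.
- lamp: Upright tube lamp, loose: round white foot of 80 mm diameter, glowing white tube of 40 mm diameter with a white cap, 173 mm high in all. It stands on the table just past one end of the board, its axis about 150 mm from the centre of the nearest mat. Origin: centre of its underside.
- cup_end: Clear plastic cup of dark compost, loose, 100 mm across the rim, 51 mm high, standing on the table just past the other end of the board, its centre about 150 mm from the centre of the nearest mat. Origin: centre of its underside.
There are look-alikes about, which are no part of the job. What is shaped like the lamp but blue or orange is not meant.

How it is judged:
By the outcome, as a careful person would: the job done as asked, in the order asked, and still so for the second after the job is handed in, with the robot touching nothing.
It also fails if it takes over 96 s, if anything falls off the work surface, if the arm or the gripper's body presses on something with over 40 N, if the wrist force passes 120 N, or if a joint passes its speed limit or range.

## Working session

There is one attempt and no reset: what is moved stays moved. The work goes in short steps, Python scripts to look and compute and a tool call to move; the robot and the scene stay as the last step left them, time stands still between calls to the robot, and variables do not carry over. Pictures are saved under pics/ and viewed, and the job is handed in when it is done.

Besides the shell and the picture viewer there is one more tool, called by a JSON object that holds its "api" and its "payload". arm_command: Moves the arm, as the interface text tells. Its arguments: {"type":"object","properties":{"plan":{"type":"array"}},"required":["plan"]}

```bash
ls; mkdir -p pics; python3 - <<'E'
from rig import bot
import cv2
for n in("scene","top"):
    im=bot.capture(n); cv2.imwrite(f"pics/{n}0.png",im[:,:,::-1]); print(n,bot.calibration(n))
print(bot.read_state())
E
```

```text
pics
scene {'intrinsics': array([[497.91124594,   0.        , 253.13818065],
       [  0.        , 497.91124594, 185.34936876],
       [  0.        ,   0.        ,   1.        ]]), 'k1': 0.02298947990720455, 'rvec': array([ 1.87039323,  1.61730022, -0.66690251]), 'tvec': array([-0.0666426 , -0.31123991,  1.79741037])}
top {'intrinsics': array([[369.64635267,   0.        , 257.57937598],
       [  0.        , 369.64635267, 195.12639413],
       [  0.        ,   0.        ,   1.        ]]), 'k1': -0.10574345931857428, 'rvec': array([ 2.10003973, -2.1261675 ,  0.19953688]), 'tvec': array([0.00958537, 0.53544782, 1.0304035 ])}
{'time_s': 0.1, 'joint_positions': array([ 6.03017562e+01,  3.02731338e+01,  8.21496908e+01, -3.95886148e-04,
        6.76897678e+01, -1.02281335e+01]), 'qvel': array([-0.01715903, -0.17941684, -0.18754473, -0.06475825, -0.047344  ,
       -0.05494397]), 'tau': array([-5.59036598e-04, -4.40980983e+01, -1.77149570e+01,  6.34394609e-02,
        5.34141844e-02, -4.95754989e-05]), 'position': array([0.20796889, 0.58867717, 0.22167133]), 'tcp_rot': array([[ 3.33311648e-01,  9.42816211e-01, -9.68024872e-04],
       [ 9.42814723e-01, -3.33312877e-01, -1.71015159e-03],
       [-1.93501379e-03, -3.42654659e-04, -9.99998069e-01]]), 'force': array([ 0.07535912, -0.01842201,  0.1510596 ]), 'moment': array([-0.02125106, -0.03402657,  0.0175122 ]), 'opening': 0.9975088001748682}
```

View pics/scene0.png

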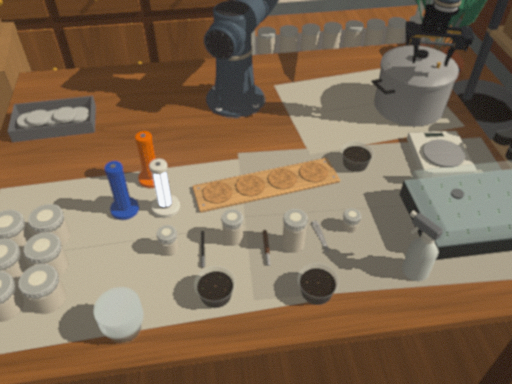

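View pics/top0.png

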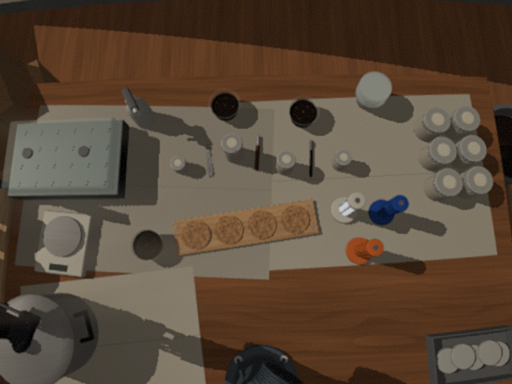

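```bash
cat > h.py <<'E'
import cv2,numpy as np
from rig import bot
def ray(n,px):
    c=bot.calibration(n);K=c['intrinsics'];R=cv2.Rodrigues(c['rvec'])[0];t=c['tvec']
    d=np.array([c['k1'],0,0,0,0.])
    u=cv2.undistortPoints(np.array([[px]],float),K,d)[0,0]
    return -R.T@t, R.T@np.array([u[0],u[1],1])
def plane(n,px,z):
    o,v=ray(n,px);return (o+v*(z-o[2])/v[2])[:2]
def proj(n,P):
    c=bot.calibration(n)
    return cv2.projectPoints(np.array(P,float).reshape(-1,1,3),c['rvec'],c['tvec'],c['intrinsics'],np.array([c['k1'],0,0,0,0.]))[0][:,0]
def crop(n,im,x0,y0,w,h,s,out):
    cv2.imwrite(out,cv2.resize(im[y0:y0+h,x0:x0+w,::-1],None,fx=s,fy=s,interpolation=cv2.INTER_CUBIC))
E
python3 - <<'E'
from h import *
a=cv2.imread('pics/top0.png')[:,:,::-1]; b=cv2.imread('pics/scene0.png')[:,:,::-1]
crop('top',a,130,120,260,150,3,'pics/tc.png');crop('scene',b,140,125,240,150,3.3,'pics/sc.png')
E
```

```text
(no output)
```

View pics/tc.png

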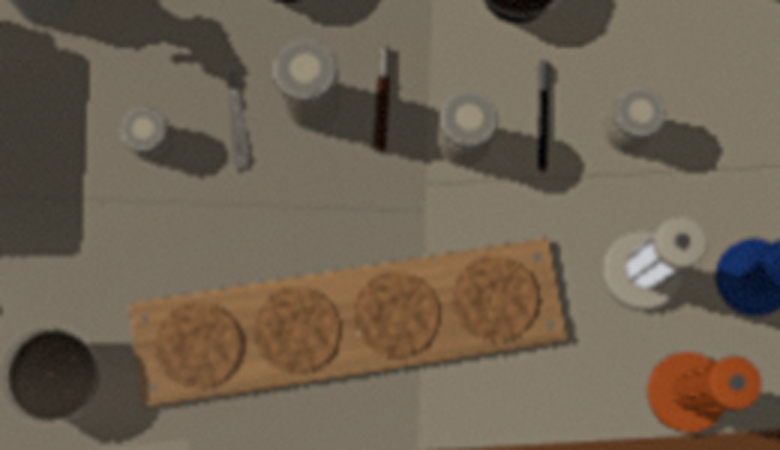

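View pics/sc.png

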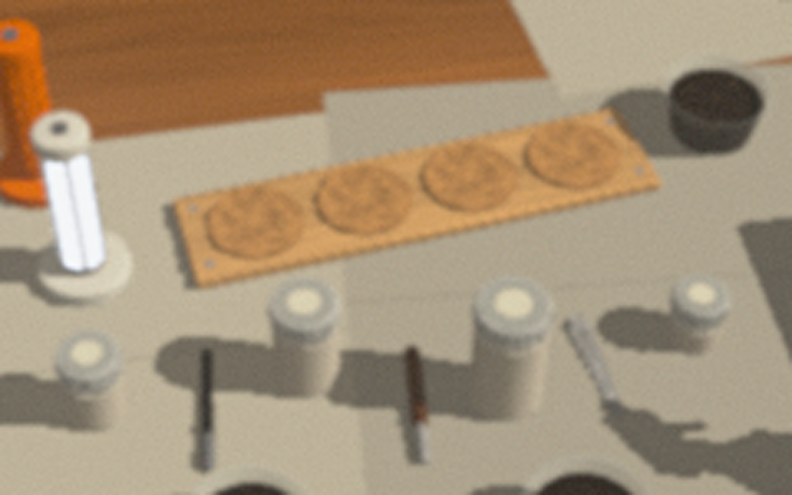

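```bash
cat > det.py <<'E'
from h import *
def disc(im,c,r=9):
    # paper disc: bright, yellowish-white vs grey lid
    x,y=map(int,c);p=im[y-r:y+r+1,x-r:x+r+1].astype(float)
    g=p[...,0]; 
    m=(g>(np.percentile(g,98)*0.5+np.median(g)*0.5)).astype(np.uint8)
    n,l,s,ce=cv2.connectedComponentsWithStats(m)
    # comp nearest centre
    i=1+np.argmin([np.hypot(*(ce[k]-r))-0.05*s[k,4] for k in range(1,n)])
    w=(l==i)*1.0
    yy,xx=np.mgrid[:2*r+1,:2*r+1]
    return np.array([x-r+(w*xx).sum()/w.sum(),y-r+(w*yy).sum()/w.sum()]),w.sum()
E
python3 - <<'E'
from det import *
a=cv2.imread('pics/top0.png')[:,:,::-1]; b=cv2.imread('pics/scene0.png')[:,:,::-1]
H=dict(a=.052,b=.070,c=.090,d=.112)
T=dict(a=(177,162),b=(343,156),c=(286,159),d=(231,142)); S=dict(a=(352,214),b=(166,231),c=(232,216),d=(295,217))
for k in 'abcd':
    p,n=disc(a,T[k],6);q,m=disc(b,S[k],6)
    P=plane('top',p,H[k]);Q=plane('scene',q,H[k])
    o1,v1=ray('top',p);o2,v2=ray('scene',q)
    s=np.linalg.lstsq(np.c_[v1,-v2],o2-o1,rcond=None)[0]
    X=(o1+v1*s[0]+o2+v2*s[1])/2
    print(k,p.round(1),n,q.round(1),m,P.round(4),Q.round(4),X.round(4),'h',H[k])
# board
for n,im,roi in(('top',a,(170,195,325,260)),('scene',b,(190,155,342,212))):
    hsv=cv2.cvtColor(np.ascontiguousarray(im),cv2.COLOR_RGB2HSV)
    x0,y0,x1,y1=roi
    sub=hsv[y0:y1,x0:x1].astype(int); rgb=im[y0:y1,x0:x1].astype(int)
    m=(sub[...,1]>95).astype(np.uint8)
    m=cv2.morphologyEx(m,cv2.MORPH_CLOSE,np.ones((5,5)))
    cs=cv2.findContours(m,0,1)[0];c=max(cs,key=cv2.contourArea)
    print(n,cv2.contourArea(c))
    pts=np.array([plane(n,q+np.array([x0,y0]),.012) for q in c[:,0]],np.float32)
    r=cv2.minAreaRect(pts);print(r)
# mats by hand: top crop
for n,L,x0,y0,s in(('top',[(200,345),(298,330),(398,314),(497,298)],130,120,3),('scene',[(573,154),(469,176),(363,199),(255,222)],140,125,3.3)):
    print(n,[plane(n,((u+.5)/s-.5+x0,(v+.5)/s-.5+y0),.016).round(4) for u,v in L])
E
```

```text
a [177.1 162.2] 34.0 [352.  213.4] 35.0 [0.6402 0.2444] [0.6373 0.2441] [0.6394 0.2435 0.0545] h 0.052
b [343.2 156.5] 46.0 [165.8 231.5] 42.0 [ 0.6452 -0.252 ] [ 0.6426 -0.2514] [ 0.6445 -0.2513  0.0723] h 0.07
c [285.9 158.5] 59.0 [231.7 215.9] 55.0 [ 0.6349 -0.0805] [ 0.6323 -0.0798] [ 0.6342 -0.0801  0.0922] h 0.09
d [231.1 142.3] 64.0 [295.4 216.4] 66.0 [0.679  0.0764] [0.6764 0.0773] [0.6783 0.0765 0.1142] h 0.112
top 4841.5
((0.44676727056503296, 0.04114736616611481), (0.10643835365772247, 0.4293516278266907), 8.267997741699219)
scene 3704.5
((0.4531703293323517, 0.043842002749443054), (0.11732496321201324, 0.43428441882133484), 8.680561065673828)
top [array([0.425 , 0.1876]), array([0.439 , 0.0898]), array([ 0.4538, -0.0099]), array([ 0.4685, -0.109 ])]
scene [array([0.4257, 0.1899]), array([0.4401, 0.0902]), array([ 0.4551, -0.0089]), array([ 0.4694, -0.107 ])]
```

The lids and mats agree across both views. The lamp is on the right in the top view (low y), so a goes on the mat at y≈-0.108, then b, c and d towards +y. I'll move above jar a first.

```bash
cat > go.py <<'E'
import sys
from h import *
J=dict(a=(.639,.244),b=(.644,-.2515),c=(.634,-.080),d=(.678,.077))
M=dict(a=(.4687,-.1079),b=(.4542,-.009),c=(.4398,.090),d=(.4253,.1889))
def go(*targets,ang=8.3):
    s=bot.read_state();R=s['tcp_rot'];p=s['position']
    a=np.degrees(np.arctan2(R[1,0],R[0,0]));tw=((a-ang)+90)%180-90
    print('t',round(s['time_s'],2),'tcp',p.round(4),'ang',a.round(2),'j',s['joint_positions'].round(0),'F',s['force'].round(1),'op',round(s['opening'],3))
    for t in targets:print(t,'d(cm)',(R.T@(np.array(t)-p)*100).round(2),'twist',tw.round(2))
E
python3 -c "
from go import *
go((.208,.589,.27),(.45,.42,.25),(*J['a'],.2))"
```

```text
t 0.1 tcp [0.208  0.5887 0.2217] ang 70.53 j [ 60.  30.  82.  -0.  68. -10.] F [ 0.1 -0.   0.2] op 0.998
(0.208, 0.589, 0.27) d(cm) [ 0.02 -0.01 -4.83] twist 62.23
(0.45, 0.42, 0.25) d(cm) [-7.84 28.44 -2.83] twist 62.23
(0.639, 0.244, 0.2) d(cm) [-18.13  52.13   2.18] twist 62.23
```

{"api": "arm_command", "payload": {"plan": [{"dz": -2.5,"claw": 1},{"dz": -4.8,"claw": 1},{"dx": -0.7,"dy": 2.5,"dz": -4.8,"twist": 5,"claw": 1},{"dx": -1.7,"dy": 6,"dz": -4.5,"twist": 12,"claw": 1},{"dx": -2.7,"dy": 9.7,"dz": -4.2,"twist": 18,"claw": 1},{"dx": -3.8,"dy": 13.5,"dz": -3.8,"twist": 25,"claw": 1},{"dx": -4.8,"dy": 17,"dz": -3.5,"twist": 31,"claw": 1},{"dx": -5.8,"dy": 20.5,"dz": -3,"twist": 38,"claw": 1}]}}

```text
$.plan[0]: bad value
```

```bash
python3 -c "
from go import *
go((*J['a'],.2),(*J['a'],.14))"
```

```text
t 0.1 tcp [0.208  0.5887 0.2217] ang 70.53 j [ 60.  30.  82.  -0.  68. -10.] F [ 0.1 -0.   0.2] op 0.998
(0.639, 0.244, 0.2) d(cm) [-18.13  52.13   2.18] twist 62.23
(0.639, 0.244, 0.14) d(cm) [-18.11  52.13   8.18] twist 62.23
```

{"api": "arm_command", "payload": {"plan": [{"dx": 0,"dy": 0,"dz": -2.5,"twist": 0,"claw": 1},{"dx": 0,"dy": 0,"dz": -4.8,"twist": 0,"claw": 1},{"dx": -0.7,"dy": 2.5,"dz": -4.8,"twist": 5,"claw": 1},{"dx": -1.7,"dy": 6,"dz": -4.5,"twist": 12,"claw": 1},{"dx": -2.7,"dy": 9.7,"dz": -4.2,"twist": 18,"claw": 1},{"dx": -3.8,"dy": 13.5,"dz": -3.8,"twist": 25,"claw": 1},{"dx": -4.8,"dy": 17,"dz": -3.5,"twist": 31,"claw": 1},{"dx": -5.8,"dy": 20.5,"dz": -3,"twist": 38,"claw": 1}]}}

```text
time_s: 0.77
position: [0.383, 0.4645, 0.2515]
tcp_rot: [[0.846, 0.533, -0.001], [0.533, -0.846, -0.002], [-0.002, 0.001, -1.0]]
force: [0.7, 0.4, 0.3]
opening: 1.003
```

```bash
python3 -c "
from go import *
go((*J['a'],.2),(*J['a'],.14))"
```

```text
t 0.77 tcp [0.383  0.4645 0.2515] ang 32.23 j [40. 27. 84. -0. 70.  8.] F [0.7 0.4 0.3] op 1.003
(0.639, 0.244, 0.2) d(cm) [ 9.91 32.3   5.16] twist 23.93
(0.639, 0.244, 0.14) d(cm) [ 9.92 32.29 11.16] twist 23.93
```

{"api": "arm_command", "payload": {"plan": [{"dx": 1.1,"dy": 3.6,"dz": 0.6,"twist": 4,"claw": 1},{"dx": 2.2,"dy": 7.2,"dz": 1.2,"twist": 8,"claw": 1},{"dx": 3.4,"dy": 11,"dz": 2,"twist": 12,"claw": 1},{"dx": 4.5,"dy": 14.6,"dz": 3,"twist": 16,"claw": 1},{"dx": 5.6,"dy": 18.2,"dz": 4,"twist": 20,"claw": 1},{"dx": 6.7,"dy": 21.8,"dz": 5,"twist": 23.9,"claw": 1},{"dx": 7.8,"dy": 25.4,"dz": 6,"twist": 23.9,"claw": 1},{"dx": 8.8,"dy": 28.8,"dz": 7,"twist": 23.9,"claw": 1}]}}

```text
time_s: 1.43
position: [0.6122, 0.2658, 0.1805]
tcp_rot: [[0.99, 0.144, -0.002], [0.144, -0.99, -0.002], [-0.002, 0.002, -1.0]]
force: [0.5, 0.5, -0.1]
opening: 1.001
```

```bash
python3 -c "
from go import *
go((*J['a'],.12),(*J['a'],.016))"
```

```text
t 1.43 tcp [0.6122 0.2658 0.1805] ang 8.28 j [14. 36. 78. -0. 66.  6.] F [ 0.5  0.5 -0.1] op 1.001
(0.639, 0.244, 0.12) d(cm) [2.35 2.54 6.05] twist -0.02
(0.639, 0.244, 0.016) d(cm) [ 2.38  2.52 16.45] twist -0.02
```

{"api": "arm_command", "payload": {"plan": [{"dx": 1.2,"dy": 1.3,"dz": 2,"twist": 0,"claw": 1},{"dx": 2.2,"dy": 2.4,"dz": 4,"twist": 0,"claw": 1},{"dx": 2.35,"dy": 2.5,"dz": 6,"twist": 0,"claw": 1},{"dx": 2.35,"dy": 2.5,"dz": 9,"twist": 0,"claw": 1},{"dx": 2.35,"dy": 2.5,"dz": 12,"twist": 0,"claw": 1},{"dx": 2.35,"dy": 2.5,"dz": 14.5,"twist": 0,"claw": 1},{"dx": 2.35,"dy": 2.5,"dz": 16.2,"twist": 0,"claw": 1},{"dx": 2.35,"dy": 2.5,"dz": 16.4,"twist": 0,"claw": 1}]}}

```text
time_s: 2.1
position: [0.6351, 0.2432, 0.0117]
tcp_rot: [[0.99, 0.144, -0.011], [0.144, -0.99, -0.004], [-0.011, 0.002, -1.0]]
force: [-1.1, -0.2, -0.4]
opening: 1.001
```

```bash
python3 -c "
from go import *
im=bot.capture('scene');cv2.imwrite('pics/s1.png',cv2.resize(im[120:300,250:450,::-1],None,fx=3,fy=3))
go((*J['a'],.016))"
```

```text
t 2.15 tcp [0.6363 0.2436 0.0134] ang 8.28 j [12. 49. 80. -0. 51.  3.] F [-0.4 -0.  -0.5] op 1.0
(0.639, 0.244, 0.016) d(cm) [ 0.27 -0.   -0.26] twist -0.02
```

View pics/s1.png

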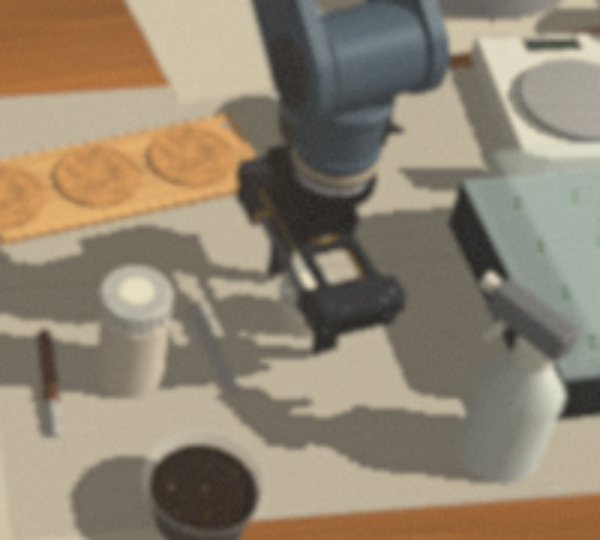

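The jar is between the fingers, at about (295,290) in the crop, and clear of the spray bottle. I'll centre on it and close.

{"api": "arm_command", "payload": {"plan": [{"dx": 0.3,"dy": 0,"dz": -0.25,"twist": 0,"claw": 1},{"dx": 0.3,"dy": 0,"dz": -0.25,"twist": 0,"claw": 0},{"dx": 0.3,"dy": 0,"dz": -0.25,"twist": 0,"claw": 0},{"dx": 0.3,"dy": 0,"dz": -0.25,"twist": 0,"claw": 0},{"dx": 0.3,"dy": 0,"dz": -0.25,"twist": 0,"claw": 0},{"dx": 0.3,"dy": 0,"dz": -0.25,"twist": 0,"claw": 0},{"dx": 0.3,"dy": 0,"dz": -0.25,"twist": 0,"claw": 0},{"dx": 0.3,"dy": 0,"dz": -0.25,"twist": 0,"claw": 0}]}}

```text
time_s: 2.82
position: [0.6393, 0.244, 0.0161]
tcp_rot: [[0.99, 0.144, -0.008], [0.144, -0.99, -0.003], [-0.008, 0.002, -1.0]]
force: [0.3, -0.4, 0.5]
opening: 0.557
```

```bash
python3 -c "
from go import *
go((*J['a'],.016))"
```

```text
t 2.82 tcp [0.6393 0.244  0.0161] ang 8.28 j [12. 49. 80. -0. 51.  3.] F [ 0.3 -0.4  0.5] op 0.557
(0.639, 0.244, 0.016) d(cm) [-0.03 -0.    0.01] twist -0.02
```

{"api": "arm_command", "payload": {"plan": [{"dx": 0,"dy": 0,"dz": 0,"twist": 0,"claw": 0},{"dx": 0,"dy": 0,"dz": 0,"twist": 0,"claw": 0},{"dx": 0,"dy": 0,"dz": 0,"twist": 0,"claw": 0},{"dx": 0,"dy": 0,"dz": 0,"twist": 0,"claw": 0}]}}

```text
time_s: 3.15
position: [0.6392, 0.2441, 0.0161]
tcp_rot: [[0.99, 0.144, -0.008], [0.144, -0.99, -0.003], [-0.009, 0.002, -1.0]]
force: [-0.9, -0.1, 1.4]
opening: 0.521
```

```bash
python3 -c "
from go import *
go((*J['a'],.136),(.55,.068,.136))"
```

```text
t 3.15 tcp [0.6392 0.2441 0.0161] ang 8.29 j [12. 49. 80. -0. 51.  3.] F [-0.9 -0.1  1.4] op 0.521
(0.639, 0.244, 0.136) d(cm) [ -0.12   0.03 -11.99] twist -0.01
(0.55, 0.068, 0.136) d(cm) [-11.47  16.16 -11.86] twist -0.01
```

{"api": "arm_command", "payload": {"plan": [{"dx": 0,"dy": 0,"dz": -1,"twist": 0,"claw": 0},{"dx": 0,"dy": 0,"dz": -3,"twist": 0,"claw": 0},{"dx": 0,"dy": 0,"dz": -6,"twist": 0,"claw": 0},{"dx": 0,"dy": 0,"dz": -9,"twist": 0,"claw": 0},{"dx": -0.5,"dy": 1,"dz": -11,"twist": 0,"claw": 0},{"dx": -1.5,"dy": 2.5,"dz": -12,"twist": 0,"claw": 0},{"dx": -2,"dy": 3,"dz": -12,"twist": 0,"claw": 0},{"dx": -2,"dy": 3,"dz": -12,"twist": 0,"claw": 0}]}}

```text
time_s: 3.82
position: [0.6239, 0.2107, 0.1371]
tcp_rot: [[0.99, 0.143, -0.009], [0.143, -0.99, -0.004], [-0.009, 0.002, -1.0]]
force: [-0.3, -0.1, -0.7]
opening: 0.524
```

```bash
python3 -c "
from go import *
go((*M['a'],.136))"
```

```text
t 3.82 tcp [0.6239 0.2107 0.1371] ang 8.2 j [ 9. 39. 81. -0. 61.  1.] F [-0.3 -0.1 -0.7] op 0.524
(0.4687, -0.1079, 0.136) d(cm) [-19.9   29.32   0.36] twist -0.1
```

{"api": "arm_command", "payload": {"plan": [{"dx": -1,"dy": 1.5,"dz": 0,"twist": 0,"claw": 0},{"dx": -2.6,"dy": 4,"dz": 0,"twist": 0,"claw": 0},{"dx": -4.6,"dy": 7,"dz": 0,"twist": 0,"claw": 0},{"dx": -6.8,"dy": 10,"dz": 0,"twist": 0,"claw": 0},{"dx": -8.8,"dy": 13,"dz": 0,"twist": 0,"claw": 0},{"dx": -10.8,"dy": 16,"dz": 0,"twist": 0,"claw": 0},{"dx": -12.2,"dy": 18,"dz": 0,"twist": 0,"claw": 0},{"dx": -12.9,"dy": 19,"dz": 0,"twist": 0,"claw": 0}]}}

```text
time_s: 4.48
position: [0.5212, 0.0026, 0.1376]
tcp_rot: [[0.99, 0.14, -0.012], [0.14, -0.99, -0.003], [-0.013, 0.001, -1.0]]
force: [-0.9, -1.0, 0.1]
opening: 0.518
```

```bash
python3 -c "
from go import *
go((*M['a'],.136))"
```

```text
t 4.48 tcp [0.5212 0.0026 0.1376] ang 8.06 j [-12.  30. 101.  -0.  50. -20.] F [-0.9 -1.   0.1] op 0.518
(0.4687, -0.1079, 0.136) d(cm) [-6.74 10.2   0.26] twist -0.24
```

{"api": "arm_command", "payload": {"plan": [{"dx": -1.2,"dy": 1.8,"dz": 0,"twist": 0,"claw": 0},{"dx": -2.9,"dy": 4.4,"dz": 0.1,"twist": 0,"claw": 0},{"dx": -4.6,"dy": 7,"dz": 0.2,"twist": 0,"claw": 0},{"dx": -6,"dy": 9.1,"dz": 0.2,"twist": 0,"claw": 0},{"dx": -6.7,"dy": 10.1,"dz": 0.2,"twist": 0,"claw": 0},{"dx": -6.7,"dy": 10.2,"dz": 0.2,"twist": 0,"claw": 0},{"dx": -6.7,"dy": 10.2,"dz": 0.2,"twist": 0,"claw": 0},{"dx": -6.7,"dy": 10.2,"dz": 0.2,"twist": 0,"claw": 0}]}}

```text
time_s: 5.15
position: [0.4697, -0.1069, 0.1362]
tcp_rot: [[0.99, 0.14, -0.012], [0.14, -0.99, -0.002], [-0.012, 0.001, -1.0]]
force: [-0.1, 0.1, -0.7]
opening: 0.522
```

```bash
python3 -c "
from go import *
go((*M['a'],.136),(*M['a'],.034))"
```

```text
t 5.15 tcp [ 0.4697 -0.1069  0.1362] ang 8.07 j [-26.  27. 107.  -1.  46. -34.] F [-0.1  0.1 -0.7] op 0.522
(0.4687, -0.1079, 0.136) d(cm) [-0.12  0.08  0.02] twist -0.23
(0.4687, -0.1079, 0.034) d(cm) [1.000e-02 8.000e-02 1.022e+01] twist -0.23
```

{"api": "arm_command", "payload": {"plan": [{"dx": 0,"dy": 0.1,"dz": 1,"twist": 0,"claw": 0},{"dx": 0,"dy": 0.1,"dz": 3,"twist": 0,"claw": 0},{"dx": 0,"dy": 0.1,"dz": 5.5,"twist": 0,"claw": 0},{"dx": 0,"dy": 0.1,"dz": 7.5,"twist": 0,"claw": 0},{"dx": 0,"dy": 0.1,"dz": 9,"twist": 0,"claw": 0},{"dx": 0,"dy": 0.1,"dz": 9.7,"twist": 0,"claw": 0},{"dx": 0,"dy": 0.1,"dz": 9.9,"twist": 0,"claw": 0},{"dx": 0,"dy": 0.1,"dz": 9.9,"twist": 0,"claw": 0}]}}

```text
time_s: 5.82
position: [0.469, -0.1073, 0.0369]
tcp_rot: [[0.99, 0.142, -0.013], [0.142, -0.99, -0.002], [-0.013, 0.0, -1.0]]
force: [0.4, -0.1, -1.4]
opening: 0.521
```

```bash
python3 -c "
from go import *
im=bot.capture('scene');cv2.imwrite('pics/s2.png',cv2.resize(im[120:300,130:330,::-1],None,fx=3,fy=3))
im=bot.capture('top');cv2.imwrite('pics/t2.png',cv2.resize(im[120:300,150:400,::-1],None,fx=3,fy=3))
go((*M['a'],.032))"
```

```text
t 5.92 tcp [ 0.4695 -0.108   0.0379] ang 8.12 j [-26.  38. 110.  -1.  32. -33.] F [-0.6 -0.3 -0.3] op 0.523
(0.4687, -0.1079, 0.032) d(cm) [-0.07 -0.02  0.59] twist -0.18
```

View pics/s2.png

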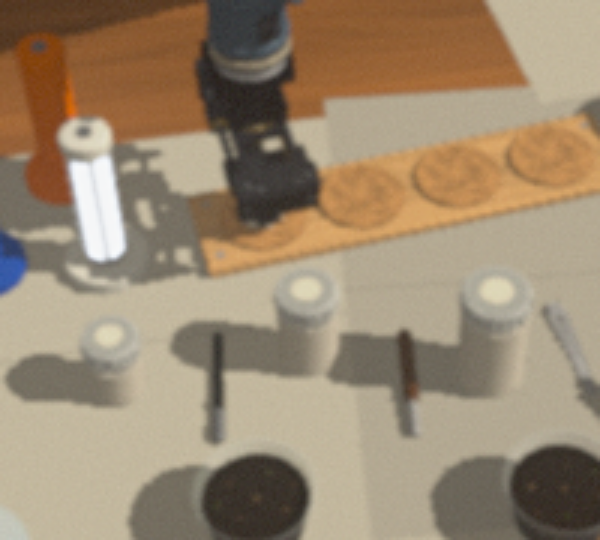

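View pics/t2.png

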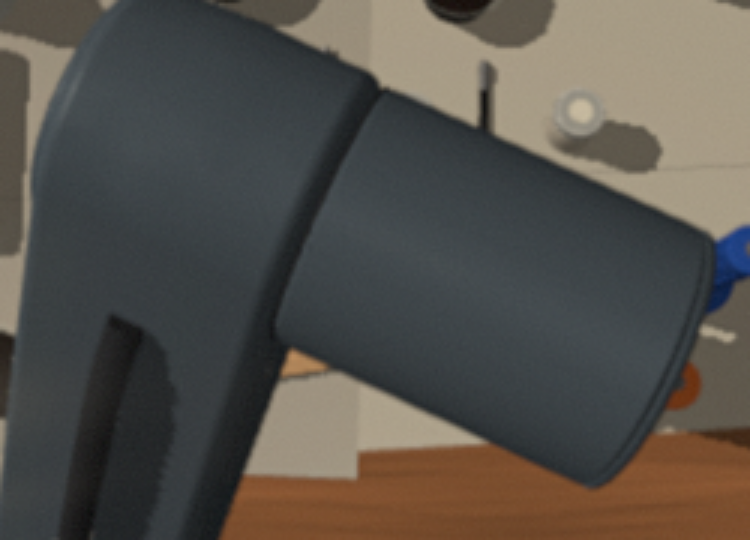

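The gripper is over the mat nearest the lamp, at about (262,235) in the scene crop. The lamp hasn't moved. I'll lower slowly.

{"api": "arm_command", "payload": {"plan": [{"dx": -0.05,"dy": 0,"dz": 0.2,"twist": 0,"claw": 0},{"dx": -0.05,"dy": 0,"dz": 0.35,"twist": 0,"claw": 0},{"dx": -0.05,"dy": 0,"dz": 0.45,"twist": 0,"claw": 0},{"dx": -0.05,"dy": 0,"dz": 0.52,"twist": 0,"claw": 0},{"dx": -0.05,"dy": 0,"dz": 0.57,"twist": 0,"claw": 0},{"dx": -0.05,"dy": 0,"dz": 0.6,"twist": 0,"claw": 0},{"dx": -0.05,"dy": 0,"dz": 0.62,"twist": 0,"claw": 0},{"dx": -0.05,"dy": 0,"dz": 0.62,"twist": 0,"claw": 0}]}}

```text
time_s: 6.58
position: [0.4689, -0.1082, 0.032]
tcp_rot: [[0.99, 0.141, -0.011], [0.141, -0.99, -0.003], [-0.011, 0.002, -1.0]]
force: [0.0, -0.5, 4.4]
opening: 0.524
```

```bash
python3 -c "
from go import *
go((*M['a'],.032))"
```

```text
t 6.58 tcp [ 0.4689 -0.1082  0.032 ] ang 8.11 j [-26.  39. 110.  -1.  31. -33.] F [ 0.  -0.5  4.4] op 0.524
(0.4687, -0.1079, 0.032) d(cm) [-0.02 -0.03  0.  ] twist -0.19
```

Contact: about 4.4 N upward. Release and rise.

{"api": "arm_command", "payload": {"plan": [{"dx": 0,"dy": 0,"dz": 0,"twist": 0,"claw": 0.7},{"dx": 0,"dy": 0,"dz": 0,"twist": 0,"claw": 0.8},{"dx": 0,"dy": 0,"dz": 0,"twist": 0,"claw": 1},{"dx": 0,"dy": 0,"dz": 0,"twist": 0,"claw": 1},{"dx": 0,"dy": 0,"dz": 0,"twist": 0,"claw": 1},{"dx": 0,"dy": 0,"dz": 0,"twist": 0,"claw": 1},{"dx": 0,"dy": 0,"dz": -1,"twist": 0,"claw": 1},{"dx": 0,"dy": 0,"dz": -2,"twist": 0,"claw": 1}]}}

```text
time_s: 7.25
position: [0.4686, -0.1079, 0.0523]
tcp_rot: [[0.99, 0.141, -0.012], [0.141, -0.99, -0.002], [-0.012, 0.001, -1.0]]
force: [-0.6, -0.1, -1.1]
opening: 0.978
```

{"api": "arm_command", "payload": {"plan": [{"dx": 0,"dy": 0,"dz": -2,"twist": 0,"claw": 1},{"dx": 0,"dy": 0,"dz": -5,"twist": 0,"claw": 1},{"dx": 0,"dy": 0,"dz": -8,"twist": 0,"claw": 1},{"dx": 0,"dy": 0,"dz": -11,"twist": 0,"claw": 1},{"dx": 0,"dy": 0,"dz": -14,"twist": 0,"claw": 1},{"dx": 0,"dy": 0,"dz": -16,"twist": 0,"claw": 1},{"dx": 0,"dy": 0,"dz": -16,"twist": 0,"claw": 1},{"dx": 0,"dy": 0,"dz": -16,"twist": 0,"claw": 1}]}}

```text
time_s: 7.92
position: [0.4711, -0.1077, 0.2142]
tcp_rot: [[0.99, 0.141, -0.008], [0.141, -0.99, -0.004], [-0.009, 0.003, -1.0]]
force: [-0.8, -0.3, -0.8]
opening: 1.001
```

```bash
python3 -c "
from go import *
go((*J['d'],.2),(*J['d'],.061))"
```

```text
t 7.92 tcp [ 0.4711 -0.1077  0.2142] ang 8.12 j [-26.  20. 102.  -1.  58. -34.] F [-0.8 -0.3 -0.8] op 1.001
(0.678, 0.077, 0.2) d(cm) [ 23.1  -15.36   1.18] twist -0.18
(0.678, 0.077, 0.061) d(cm) [ 23.22 -15.41  15.08] twist -0.18
```

{"api": "arm_command", "payload": {"plan": [{"dx": 2,"dy": -1.4,"dz": 0,"twist": 0,"claw": 1},{"dx": 5.2,"dy": -3.4,"dz": 0.2,"twist": 0,"claw": 1},{"dx": 8.5,"dy": -5.6,"dz": 0.4,"twist": 0,"claw": 1},{"dx": 11.8,"dy": -7.8,"dz": 0.6,"twist": 0,"claw": 1},{"dx": 15,"dy": -10,"dz": 0.8,"twist": 0,"claw": 1},{"dx": 18.2,"dy": -12.1,"dz": 1,"twist": 0,"claw": 1},{"dx": 21.2,"dy": -14.1,"dz": 1.1,"twist": 0,"claw": 1},{"dx": 23.1,"dy": -15.4,"dz": 1.2,"twist": 0,"claw": 1}]}}

```text
time_s: 8.58
position: [0.679, 0.0802, 0.1973]
tcp_rot: [[0.99, 0.143, -0.01], [0.143, -0.99, -0.003], [-0.011, 0.002, -1.0]]
force: [-0.0, -0.9, -0.2]
opening: 0.998
```

{"api": "arm_command", "payload": {"plan": [{"dx": 0,"dy": 0,"dz": 0,"twist": 0,"claw": 1},{"dx": 0,"dy": 0,"dz": 0,"twist": 0,"claw": 1}]}}

```text
time_s: 8.75
position: [0.6778, 0.0815, 0.1943]
tcp_rot: [[0.989, 0.145, -0.015], [0.145, -0.989, -0.003], [-0.016, 0.001, -1.0]]
force: [-0.9, -1.0, 0.2]
opening: 1.0
```

```bash
python3 -c "
from go import *
go((*J['d'],.2),(*J['d'],.061))"
```

```text
t 8.75 tcp [0.6778 0.0815 0.1943] ang 8.34 j [ -2.  37.  74.  -0.  70. -11.] F [-0.9 -1.   0.2] op 1.0
(0.678, 0.077, 0.2) d(cm) [-0.05  0.45 -0.57] twist 0.04
(0.678, 0.077, 0.061) d(cm) [ 0.16  0.43 13.33] twist 0.04
```

{"api": "arm_command", "payload": {"plan": [{"dx": 0,"dy": 0.4,"dz": 1,"twist": 0,"claw": 1},{"dx": 0,"dy": 0.45,"dz": 3,"twist": 0,"claw": 1},{"dx": 0.1,"dy": 0.45,"dz": 6,"twist": 0,"claw": 1},{"dx": 0.1,"dy": 0.45,"dz": 9,"twist": 0,"claw": 1},{"dx": 0.1,"dy": 0.45,"dz": 11.5,"twist": 0,"claw": 1},{"dx": 0.15,"dy": 0.45,"dz": 12.8,"twist": 0,"claw": 1},{"dx": 0.15,"dy": 0.45,"dz": 13.2,"twist": 0,"claw": 1},{"dx": 0.15,"dy": 0.45,"dz": 13.2,"twist": 0,"claw": 1}]}}

```text
time_s: 9.42
position: [0.6765, 0.0759, 0.0609]
tcp_rot: [[0.989, 0.144, -0.019], [0.144, -0.99, -0.003], [-0.019, 0.0, -1.0]]
force: [-0.5, -0.1, -0.2]
opening: 0.997
```

```bash
python3 -c "
from go import *
im=bot.capture('scene');cv2.imwrite('pics/s3.png',cv2.resize(im[120:300,150:350,::-1],None,fx=3,fy=3))
go((*J['d'],.061));print(bot.read_state()['tcp_rot'][:,2])"
```

```text
t 9.47 tcp [0.6779 0.076  0.0625] ang 8.29 j [ -3.  46.  79.  -0.  56. -11.] F [-0.1  0.4 -0. ] op 0.997
(0.678, 0.077, 0.061) d(cm) [ 0.03 -0.09  0.15] twist -0.01
[-0.01546122 -0.00331767 -0.99987496]
```

View pics/s3.png

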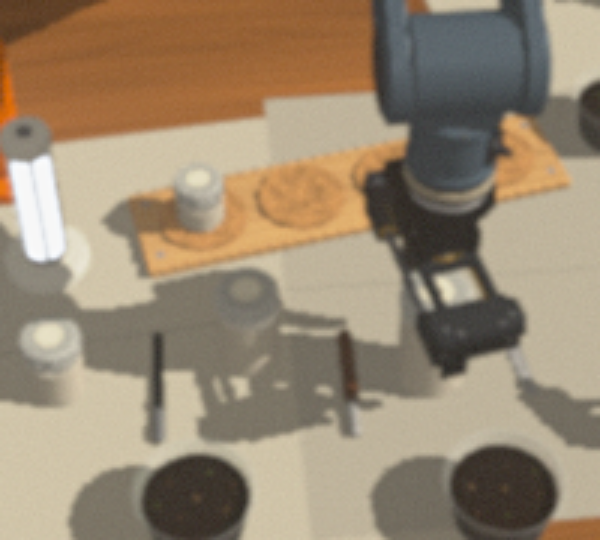

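Jar a stands on its mat and d is between the fingers. I'll close on d.

{"api": "arm_command", "payload": {"plan": [{"dx": 0,"dy": -0.1,"dz": 0.1,"twist": 0,"claw": 1},{"dx": 0,"dy": -0.1,"dz": 0.1,"twist": 0,"claw": 0},{"dx": 0,"dy": -0.1,"dz": 0.1,"twist": 0,"claw": 0},{"dx": 0,"dy": -0.1,"dz": 0.1,"twist": 0,"claw": 0},{"dx": 0,"dy": -0.1,"dz": 0.1,"twist": 0,"claw": 0},{"dx": 0,"dy": -0.1,"dz": 0.1,"twist": 0,"claw": 0},{"dx": 0,"dy": -0.1,"dz": 0.1,"twist": 0,"claw": 0},{"dx": 0,"dy": -0.1,"dz": 0.1,"twist": 0,"claw": 0}]}}

```text
time_s: 10.13
position: [0.6776, 0.0771, 0.0619]
tcp_rot: [[0.989, 0.144, -0.016], [0.144, -0.99, -0.003], [-0.016, 0.001, -1.0]]
force: [-1.1, 0.0, 3.4]
opening: 0.684
```

{"api": "arm_command", "payload": {"plan": [{"dx": 0,"dy": 0,"dz": 0,"twist": 0,"claw": 0},{"dx": 0,"dy": 0,"dz": 0,"twist": 0,"claw": 0},{"dx": 0,"dy": 0,"dz": 0,"twist": 0,"claw": 0}]}}

```text
time_s: 10.38
position: [0.6776, 0.0771, 0.0619]
tcp_rot: [[0.989, 0.144, -0.016], [0.144, -0.99, -0.003], [-0.016, 0.001, -1.0]]
force: [-1.1, 0.5, 1.2]
opening: 0.683
```

```bash
python3 -c "
from go import *
go((*J['d'],.061),(*M['d'],.181));print(bot.read_state()['tcp_rot'][:,2])"
```

```text
t 10.38 tcp [0.6776 0.0771 0.0619] ang 8.3 j [ -3.  46.  79.  -0.  56. -11.] F [-1.1  0.5  1.2] op 0.683
(0.678, 0.077, 0.061) d(cm) [0.04 0.01 0.09] twist 0.0
(0.4253, 0.1889, 0.181) d(cm) [-23.54 -14.7  -11.55] twist 0.0
[-0.01570385 -0.0033307  -0.99987114]
```

{"api": "arm_command", "payload": {"plan": [{"dx": 0,"dy": 0,"dz": -1,"twist": 0,"claw": 0},{"dx": 0,"dy": 0,"dz": -3,"twist": 0,"claw": 0},{"dx": -0.5,"dy": -0.3,"dz": -5.5,"twist": 0,"claw": 0},{"dx": -2,"dy": -1.2,"dz": -7.5,"twist": 0,"claw": 0},{"dx": -4.2,"dy": -2.6,"dz": -8.3,"twist": 0,"claw": 0},{"dx": -6.6,"dy": -4.1,"dz": -8.5,"twist": 0,"claw": 0},{"dx": -9,"dy": -5.6,"dz": -8.5,"twist": 0,"claw": 0},{"dx": -11.2,"dy": -7,"dz": -8.5,"twist": 0,"claw": 0}]}}

```text
time_s: 11.05
position: [0.5563, 0.1309, 0.149]
tcp_rot: [[0.989, 0.144, -0.016], [0.144, -0.99, -0.003], [-0.016, 0.001, -1.0]]
force: [-0.0, -0.7, -3.3]
opening: 0.683
```

```bash
python3 -c "
from go import *
go((*M['d'],.145));print(bot.read_state()['tcp_rot'][:,2])"
```

```text
t 11.05 tcp [0.5563 0.1309 0.149 ] ang 8.29 j [ 2. 32. 93. -0. 56. -6.] F [-0.  -0.7 -3.3] op 0.683
(0.4253, 0.1889, 0.145) d(cm) [-12.12  -7.62   0.6 ] twist -0.01
[-0.01614536 -0.00311655 -0.9998648 ]
```

{"api": "arm_command", "payload": {"plan": [{"dx": -2.2,"dy": -1.4,"dz": 0.1,"twist": 0,"claw": 0},{"dx": -4.6,"dy": -2.9,"dz": 0.2,"twist": 0,"claw": 0},{"dx": -7,"dy": -4.4,"dz": 0.3,"twist": 0,"claw": 0},{"dx": -9.2,"dy": -5.8,"dz": 0.4,"twist": 0,"claw": 0},{"dx": -11,"dy": -6.9,"dz": 0.6,"twist": 0,"claw": 0},{"dx": -11.9,"dy": -7.5,"dz": 0.6,"twist": 0,"claw": 0},{"dx": -12.1,"dy": -7.6,"dz": 0.6,"twist": 0,"claw": 0},{"dx": -12.1,"dy": -7.6,"dz": 0.6,"twist": 0,"claw": 0}]}}

```text
time_s: 11.72
position: [0.426, 0.1889, 0.1453]
tcp_rot: [[0.989, 0.145, -0.015], [0.145, -0.989, -0.003], [-0.015, 0.001, -1.0]]
force: [0.4, 0.2, -3.3]
opening: 0.683
```

```bash
python3 -c "
from go import *
go((*M['d'],.078));print(bot.read_state()['tcp_rot'][:,2])"
```

```text
t 11.72 tcp [0.426  0.1889 0.1453] ang 8.35 j [ 10.  26. 108.  -0.  47.   2.] F [ 0.4  0.2 -3.3] op 0.683
(0.4253, 0.1889, 0.078) d(cm) [ 0.03 -0.01  6.73] twist 0.05
[-0.01460944 -0.00308961 -0.9998885 ]
```

{"api": "arm_command", "payload": {"plan": [{"dx": 0,"dy": 0,"dz": 1,"twist": 0,"claw": 0},{"dx": 0,"dy": 0,"dz": 2.8,"twist": 0,"claw": 0},{"dx": 0,"dy": 0,"dz": 4.5,"twist": 0,"claw": 0},{"dx": 0,"dy": 0,"dz": 5.6,"twist": 0,"claw": 0},{"dx": 0,"dy": 0,"dz": 6.1,"twist": 0,"claw": 0},{"dx": 0,"dy": 0,"dz": 6.3,"twist": 0,"claw": 0},{"dx": 0,"dy": 0,"dz": 6.4,"twist": 0,"claw": 0},{"dx": 0,"dy": 0,"dz": 6.4,"twist": 0,"claw": 0}]}}

```text
time_s: 12.38
position: [0.4262, 0.1886, 0.0816]
tcp_rot: [[0.989, 0.145, -0.013], [0.145, -0.989, -0.003], [-0.013, 0.001, -1.0]]
force: [0.1, -0.9, -2.2]
opening: 0.681
```

```bash
python3 -c "
from go import *
go((*M['d'],.078));print(bot.read_state()['tcp_rot'][:,2])"
```

```text
t 12.38 tcp [0.4262 0.1886 0.0816] ang 8.32 j [ 10.  33. 111.  -0.  37.   2.] F [ 0.1 -0.9 -2.2] op 0.681
(0.4253, 0.1889, 0.078) d(cm) [-0.08 -0.04  0.36] twist 0.02
[-0.01314322 -0.00285591 -0.99990955]
```

{"api": "arm_command", "payload": {"plan": [{"dx": -0.08,"dy": 0,"dz": 0.1,"twist": 0,"claw": 0},{"dx": -0.08,"dy": 0,"dz": 0.2,"twist": 0,"claw": 0},{"dx": -0.08,"dy": 0,"dz": 0.28,"twist": 0,"claw": 0},{"dx": -0.08,"dy": 0,"dz": 0.34,"twist": 0,"claw": 0},{"dx": -0.08,"dy": 0,"dz": 0.38,"twist": 0,"claw": 0},{"dx": -0.08,"dy": 0,"dz": 0.4,"twist": 0,"claw": 0},{"dx": -0.08,"dy": 0,"dz": 0.4,"twist": 0,"claw": 0}]}}

```text
time_s: 12.97
position: [0.4254, 0.1886, 0.0778]
tcp_rot: [[0.989, 0.145, -0.013], [0.145, -0.989, -0.003], [-0.013, 0.001, -1.0]]
force: [-0.2, 0.6, -0.8]
opening: 0.685
```

```bash
python3 -c "
from go import *
go((*M['d'],.078));print(bot.read_state()['tcp_rot'][:,2])"
```

```text
t 12.97 tcp [0.4254 0.1886 0.0778] ang 8.33 j [ 10.  33. 111.  -0.  37.   2.] F [-0.2  0.6 -0.8] op 0.685
(0.4253, 0.1889, 0.078) d(cm) [-0.01 -0.03 -0.02] twist 0.03
[-0.01290144 -0.00283427 -0.99991276]
```

{"api": "arm_command", "payload": {"plan": [{"dx": 0,"dy": 0,"dz": 0.05,"twist": 0,"claw": 0},{"dx": 0,"dy": 0,"dz": 0.05,"twist": 0,"claw": 0},{"dx": 0,"dy": 0,"dz": 0.05,"twist": 0,"claw": 0.75},{"dx": 0,"dy": 0,"dz": 0.05,"twist": 0,"claw": 0.85},{"dx": 0,"dy": 0,"dz": 0.05,"twist": 0,"claw": 1},{"dx": 0,"dy": 0,"dz": 0.05,"twist": 0,"claw": 1},{"dx": 0,"dy": 0,"dz": 0.05,"twist": 0,"claw": 1},{"dx": 0,"dy": 0,"dz": 0.05,"twist": 0,"claw": 1}]}}

```text
time_s: 13.63
position: [0.4255, 0.1886, 0.0772]
tcp_rot: [[0.989, 0.145, -0.013], [0.145, -0.989, -0.003], [-0.013, 0.001, -1.0]]
force: [-0.4, 0.1, 0.3]
opening: 0.979
```

{"api": "arm_command", "payload": {"plan": [{"dx": 0,"dy": 0,"dz": -1,"twist": 0,"claw": 1},{"dx": 0,"dy": 0,"dz": -3,"twist": 0,"claw": 1},{"dx": 0,"dy": 0,"dz": -6,"twist": 0,"claw": 1},{"dx": 0,"dy": 0,"dz": -9,"twist": 0,"claw": 1},{"dx": 0,"dy": 0,"dz": -11,"twist": 0,"claw": 1},{"dx": 0,"dy": 0,"dz": -12,"twist": 0,"claw": 1},{"dx": 0,"dy": 0,"dz": -12,"twist": 0,"claw": 1},{"dx": 0,"dy": 0,"dz": -12,"twist": 0,"claw": 1}]}}

```text
time_s: 14.3
position: [0.4272, 0.1889, 0.1975]
tcp_rot: [[0.989, 0.145, -0.012], [0.145, -0.989, -0.003], [-0.012, 0.001, -1.0]]
force: [0.7, -0.5, 0.5]
opening: 1.001
```

```bash
python3 -c "
from go import *
go((*J['c'],.18),(*J['c'],.041));print(bot.read_state()['tcp_rot'][:,2])"
```

```text
t 14.3 tcp [0.4272 0.1889 0.1975] ang 8.33 j [ 10.  21. 105.  -0.  55.   2.] F [ 0.7 -0.5  0.5] op 1.001
(0.634, -0.08, 0.18) d(cm) [16.59 29.6   1.58] twist 0.03
(0.634, -0.08, 0.041) d(cm) [16.76 29.59 15.48] twist 0.03
[-0.01162592 -0.00259514 -0.99992905]
```

{"api": "arm_command", "payload": {"plan": [{"dx": 1,"dy": 1.8,"dz": 0,"twist": 0,"claw": 1},{"dx": 2.7,"dy": 4.8,"dz": 0.2,"twist": 0,"claw": 1},{"dx": 4.6,"dy": 8.2,"dz": 0.4,"twist": 0,"claw": 1},{"dx": 6.6,"dy": 11.7,"dz": 0.6,"twist": 0,"claw": 1},{"dx": 8.6,"dy": 15.2,"dz": 0.8,"twist": 0,"claw": 1},{"dx": 10.5,"dy": 18.7,"dz": 1,"twist": 0,"claw": 1},{"dx": 12.4,"dy": 22.2,"dz": 1.2,"twist": 0,"claw": 1},{"dx": 13.8,"dy": 24.6,"dz": 1.4,"twist": 0,"claw": 1}]}}

```text
time_s: 14.97
position: [0.6003, -0.0378, 0.1799]
tcp_rot: [[0.99, 0.143, -0.013], [0.143, -0.99, -0.003], [-0.014, 0.001, -1.0]]
force: [0.2, 0.1, 0.3]
opening: 1.004
```

```bash
python3 - <<'E'
from go import *
from det import disc
im=bot.capture('top'); cv2.imwrite('pics/t4.png',cv2.resize(im[100:300,130:390,::-1],None,fx=3,fy=3))
im=bot.capture('scene'); cv2.imwrite('pics/s4.png',cv2.resize(im[120:300,140:380,::-1],None,fx=3,fy=3))
go((*J['c'],.18),(*J['c'],.041));print(bot.read_state()['tcp_rot'][:,2])
E
```

```text
t 15.07 tcp [ 0.6016 -0.0389  0.1796] ang 8.06 j [-14.  32.  87.  -0.  62. -22.] F [-0.9 -0.2 -0.3] op 1.001
(0.634, -0.08, 0.18) d(cm) [ 2.63  4.53 -0.06] twist -0.24
(0.634, -0.08, 0.041) d(cm) [ 2.8   4.5  13.84] twist -0.24
[-0.01138792 -0.00362948 -0.99992857]
```

View pics/s4.png

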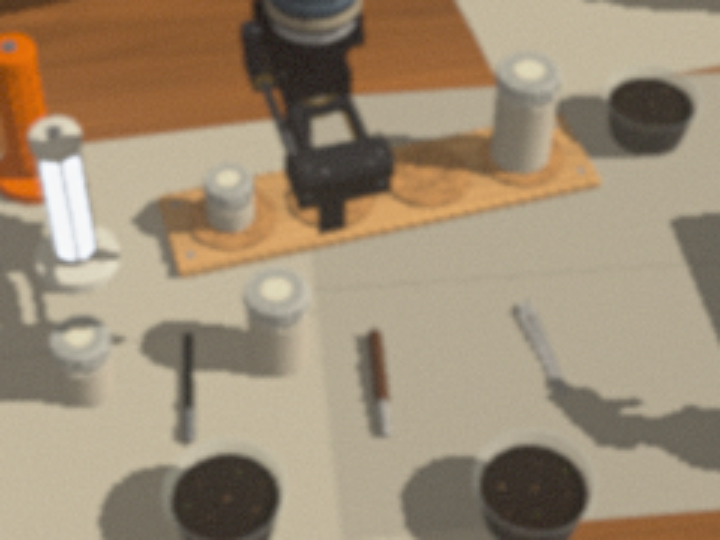

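Jars a and d stand on the two end mats, at about (228,200) and (525,120) in the crop. Next is c.

{"api": "arm_command", "payload": {"plan": [{"dx": 1,"dy": 1.8,"dz": 0.5,"twist": 0,"claw": 1},{"dx": 2.2,"dy": 3.8,"dz": 1.5,"twist": 0,"claw": 1},{"dx": 2.7,"dy": 4.5,"dz": 3.5,"twist": 0,"claw": 1},{"dx": 2.7,"dy": 4.5,"dz": 6.5,"twist": 0,"claw": 1},{"dx": 2.75,"dy": 4.5,"dz": 9.5,"twist": 0,"claw": 1},{"dx": 2.8,"dy": 4.5,"dz": 12,"twist": 0,"claw": 1},{"dx": 2.8,"dy": 4.5,"dz": 13.4,"twist": 0,"claw": 1},{"dx": 2.8,"dy": 4.5,"dz": 13.6,"twist": 0,"claw": 1}]}}

```text
time_s: 15.73
position: [0.6295, -0.078, 0.0383]
tcp_rot: [[0.99, 0.141, -0.022], [0.141, -0.99, -0.0], [-0.022, -0.003, -1.0]]
force: [-0.2, -0.5, -0.2]
opening: 1.003
```

{"api": "arm_command", "payload": {"plan": [{"dx": 0,"dy": 0,"dz": 0,"twist": 0,"claw": 1},{"dx": 0,"dy": 0,"dz": 0,"twist": 0,"claw": 1}]}}

```text
time_s: 15.9
position: [0.628, -0.0769, 0.0374]
tcp_rot: [[0.99, 0.141, -0.025], [0.141, -0.99, 0.001], [-0.025, -0.004, -1.0]]
force: [0.6, -0.3, 0.4]
opening: 1.001
```

```bash
python3 - <<'E'
from go import *
im=bot.capture('scene'); cv2.imwrite('pics/s5.png',cv2.resize(im[120:300,140:380,::-1],None,fx=3,fy=3))
go((*J['c'],.041));print(bot.read_state()['tcp_rot'][:,2])
E
```

```text
t 15.95 tcp [ 0.629  -0.0774  0.0383] ang 8.11 j [-17.  45.  87.  -0.  49. -25.] F [-0.2  0.7  1.2] op 0.998
(0.634, -0.08, 0.041) d(cm) [ 0.45  0.33 -0.28] twist -0.19
[-2.28681024e-02  1.37667269e-04 -9.99738481e-01]
```

View pics/s5.png

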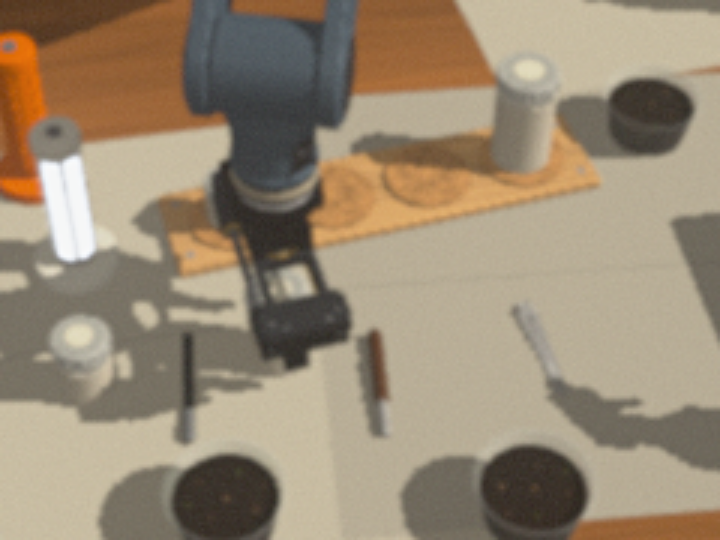

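Fast descents leave a small residual tilt, about 1.3° here. I'll undo it with a quick rise and then lower gently.

{"api": "arm_command", "payload": {"plan": [{"dx": 0.4,"dy": 0.3,"dz": -3,"twist": 0,"claw": 1},{"dx": 0.4,"dy": 0.3,"dz": -7,"twist": 0,"claw": 1}]}}

```text
time_s: 16.12
position: [0.6332, -0.0792, 0.1065]
tcp_rot: [[0.99, 0.141, -0.029], [0.141, -0.99, 0.002], [-0.028, -0.006, -1.0]]
force: [0.6, -0.9, 0.7]
opening: 0.999
```

{"api": "arm_command", "payload": {"plan": [{"dx": 0,"dy": 0,"dz": -2,"twist": 0,"claw": 1},{"dx": 0,"dy": 0,"dz": -2,"twist": 0,"claw": 1},{"dx": 0,"dy": 0,"dz": -2,"twist": 0,"claw": 1}]}}

```text
time_s: 16.37
position: [0.6352, -0.0795, 0.1295]
tcp_rot: [[0.99, 0.141, -0.023], [0.141, -0.99, 0.0], [-0.023, -0.004, -1.0]]
force: [0.3, 0.7, 1.1]
opening: 0.999
```

```bash
python3 - <<'E'
from go import *
go((*J['c'],.041));print(bot.read_state()['tcp_rot'][:,2])
E
```

```text
t 16.37 tcp [ 0.6352 -0.0795  0.1295] ang 8.12 j [-17.  38.  83.  -0.  60. -25.] F [0.3 0.7 1.1] op 0.999
(0.634, -0.08, 0.041) d(cm) [0.08 0.06 8.85] twist -0.18
[-2.32225709e-02  2.73039182e-04 -9.99730282e-01]
```

{"api": "arm_command", "payload": {"plan": [{"dx": 0,"dy": 0,"dz": 4,"twist": 0,"claw": 1}]}}

```text
time_s: 16.45
position: [0.6401, -0.081, 0.0965]
tcp_rot: [[0.99, 0.142, -0.007], [0.142, -0.99, -0.005], [-0.008, 0.004, -1.0]]
force: [1.8, -0.1, 0.4]
opening: 1.002
```

{"api": "arm_command", "payload": {"plan": [{"dx": 0,"dy": 0,"dz": 3,"twist": 0,"claw": 1},{"dx": 0,"dy": 0,"dz": 4,"twist": 0,"claw": 1},{"dx": 0,"dy": 0,"dz": 4.6,"twist": 0,"claw": 1},{"dx": 0,"dy": 0,"dz": 5,"twist": 0,"claw": 1},{"dx": 0,"dy": 0,"dz": 5.2,"twist": 0,"claw": 1},{"dx": 0,"dy": 0,"dz": 5.2,"twist": 0,"claw": 1},{"dx": 0,"dy": 0,"dz": 5.2,"twist": 0,"claw": 1}]}}

```text
time_s: 17.03
position: [0.6404, -0.0814, 0.0454]
tcp_rot: [[0.99, 0.142, -0.006], [0.142, -0.99, -0.005], [-0.006, 0.004, -1.0]]
force: [0.9, -0.1, 1.0]
opening: 0.998
```

```bash
python3 - <<'E'
from go import *
go((*J['c'],.041));print(bot.read_state()['tcp_rot'][:,2])
E
```

```text
t 17.03 tcp [ 0.6404 -0.0814  0.0454] ang 8.14 j [-17.  45.  86.  -0.  50. -25.] F [ 0.9 -0.1  1. ] op 0.998
(0.634, -0.08, 0.041) d(cm) [-0.61 -0.23  0.44] twist -0.16
[-0.0055186  -0.00504557 -0.99997204]
```

The tilt is now under 0.5°. Centre and close.

{"api": "arm_command", "payload": {"plan": [{"dx": -0.3,"dy": -0.1,"dz": 0.2,"twist": 0,"claw": 1},{"dx": -0.6,"dy": -0.23,"dz": 0.4,"twist": 0,"claw": 1},{"dx": -0.6,"dy": -0.23,"dz": 0.4,"twist": 0,"claw": 0.8},{"dx": -0.6,"dy": -0.23,"dz": 0.4,"twist": 0,"claw": 0},{"dx": -0.6,"dy": -0.23,"dz": 0.4,"twist": 0,"claw": 0},{"dx": -0.6,"dy": -0.23,"dz": 0.4,"twist": 0,"claw": 0},{"dx": -0.6,"dy": -0.23,"dz": 0.4,"twist": 0,"claw": 0},{"dx": -0.6,"dy": -0.23,"dz": 0.4,"twist": 0,"claw": 0}]}}

```text
time_s: 17.7
position: [0.6339, -0.08, 0.0415]
tcp_rot: [[0.99, 0.142, -0.006], [0.142, -0.99, -0.005], [-0.007, 0.004, -1.0]]
force: [-1.7, -0.2, 1.6]
opening: 0.633
```

{"api": "arm_command", "payload": {"plan": [{"dx": 0,"dy": 0,"dz": 0,"twist": 0,"claw": 0},{"dx": 0,"dy": 0,"dz": 0,"twist": 0,"claw": 0},{"dx": 0,"dy": 0,"dz": 0,"twist": 0,"claw": 0},{"dx": 0,"dy": 0,"dz": 0,"twist": 0,"claw": 0}]}}

```text
time_s: 18.03
position: [0.6339, -0.08, 0.0414]
tcp_rot: [[0.99, 0.142, -0.006], [0.142, -0.99, -0.005], [-0.007, 0.004, -1.0]]
force: [0.1, 0.1, 0.8]
opening: 0.624
```

```bash
python3 - <<'E'
from go import *
go((*J['c'],.041),(*M['c'],.13));print(bot.read_state()['tcp_rot'][:,2])
E
```

```text
t 18.03 tcp [ 0.6339 -0.08    0.0414] ang 8.14 j [-17.  45.  87.  -1.  49. -25.] F [0.1 0.1 0.8] op 0.624
(0.634, -0.08, 0.041) d(cm) [ 0.01 -0.    0.04] twist -0.16
(0.4398, 0.09, 0.13) d(cm) [-16.87 -19.54  -8.82] twist -0.16
[-0.00619537 -0.00505051 -0.99996805]
```

{"api": "arm_command", "payload": {"plan": [{"dx": 0,"dy": 0,"dz": -1,"twist": 0,"claw": 0},{"dx": 0,"dy": 0,"dz": -3,"twist": 0,"claw": 0},{"dx": -0.5,"dy": -0.6,"dz": -5.5,"twist": 0,"claw": 0},{"dx": -1.7,"dy": -2,"dz": -7.5,"twist": 0,"claw": 0},{"dx": -3.5,"dy": -4,"dz": -8.5,"twist": 0,"claw": 0},{"dx": -5.5,"dy": -6.4,"dz": -8.8,"twist": 0,"claw": 0},{"dx": -7.5,"dy": -8.7,"dz": -8.8,"twist": 0,"claw": 0},{"dx": -9.4,"dy": -10.9,"dz": -8.8,"twist": 0,"claw": 0}]}}

```text
time_s: 18.7
position: [0.5248, 0.0159, 0.1307]
tcp_rot: [[0.99, 0.141, -0.005], [0.141, -0.99, -0.005], [-0.006, 0.004, -1.0]]
force: [0.3, 1.0, -1.2]
opening: 0.627
```

```bash
python3 - <<'E'
from go import *
go((*M['c'],.13));print(bot.read_state()['tcp_rot'][:,2])
E
```

```text
t 18.7 tcp [0.5248 0.0159 0.1307] ang 8.13 j [-10.  30. 101.  -0.  49. -18.] F [ 0.3  1.  -1.2] op 0.627
(0.4398, 0.09, 0.13) d(cm) [-7.37 -8.54  0.07] twist -0.17
[-0.00519511 -0.00506419 -0.99997368]
```

{"api": "arm_command", "payload": {"plan": [{"dx": -1.6,"dy": -1.9,"dz": 0,"twist": 0,"claw": 0},{"dx": -3.4,"dy": -4,"dz": 0,"twist": 0,"claw": 0},{"dx": -5.2,"dy": -6,"dz": 0,"twist": 0,"claw": 0},{"dx": -6.5,"dy": -7.5,"dz": 0,"twist": 0,"claw": 0},{"dx": -7.2,"dy": -8.4,"dz": 0,"twist": 0,"claw": 0},{"dx": -7.35,"dy": -8.55,"dz": 0,"twist": 0,"claw": 0},{"dx": -7.35,"dy": -8.55,"dz": 0,"twist": 0,"claw": 0},{"dx": -7.35,"dy": -8.55,"dz": 0,"twist": 0,"claw": 0}]}}

```text
time_s: 19.37
position: [0.4419, 0.0896, 0.1311]
tcp_rot: [[0.99, 0.141, -0.002], [0.141, -0.99, -0.005], [-0.003, 0.005, -1.0]]
force: [0.4, 0.7, -1.8]
opening: 0.63
```

```bash
python3 - <<'E'
from go import *
go((*M['c'],.0574));print(bot.read_state()['tcp_rot'][:,2])
E
```

```text
t 19.37 tcp [0.4419 0.0896 0.1311] ang 8.12 j [ -3.  26. 112.  -0.  43. -10.] F [ 0.4  0.7 -1.8] op 0.63
(0.4398, 0.09, 0.0574) d(cm) [-0.18 -0.1   7.37] twist -0.18
[-0.00231012 -0.00541558 -0.99998267]
```

{"api": "arm_command", "payload": {"plan": [{"dx": -0.1,"dy": -0.1,"dz": 1,"twist": 0,"claw": 0},{"dx": -0.18,"dy": -0.1,"dz": 2.8,"twist": 0,"claw": 0},{"dx": -0.18,"dy": -0.1,"dz": 4.6,"twist": 0,"claw": 0},{"dx": -0.18,"dy": -0.1,"dz": 6,"twist": 0,"claw": 0},{"dx": -0.18,"dy": -0.1,"dz": 6.7,"twist": 0,"claw": 0},{"dx": -0.18,"dy": -0.1,"dz": 6.9,"twist": 0,"claw": 0},{"dx": -0.18,"dy": -0.1,"dz": 7,"twist": 0,"claw": 0},{"dx": -0.18,"dy": -0.1,"dz": 7,"twist": 0,"claw": 0}]}}

```text
time_s: 20.03
position: [0.4407, 0.0897, 0.0614]
tcp_rot: [[0.99, 0.141, -0.001], [0.141, -0.99, -0.006], [-0.002, 0.005, -1.0]]
force: [-0.3, -0.1, -2.0]
opening: 0.625
```

```bash
python3 - <<'E'
from go import *
go((*M['c'],.0574));print(bot.read_state()['tcp_rot'][:,2])
E
```

```text
t 20.03 tcp [0.4407 0.0897 0.0614] ang 8.09 j [ -3.  34. 114.  -1.  31. -10.] F [-0.3 -0.1 -2. ] op 0.625
(0.4398, 0.09, 0.0574) d(cm) [-0.08 -0.05  0.4 ] twist -0.21
[-0.00119454 -0.00551337 -0.99998409]
```

{"api": "arm_command", "payload": {"plan": [{"dx": -0.08,"dy": -0.05,"dz": 0.12,"twist": 0,"claw": 0},{"dx": -0.08,"dy": -0.05,"dz": 0.22,"twist": 0,"claw": 0},{"dx": -0.08,"dy": -0.05,"dz": 0.3,"twist": 0,"claw": 0},{"dx": -0.08,"dy": -0.05,"dz": 0.36,"twist": 0,"claw": 0},{"dx": -0.08,"dy": -0.05,"dz": 0.41,"twist": 0,"claw": 0},{"dx": -0.08,"dy": -0.05,"dz": 0.44,"twist": 0,"claw": 0},{"dx": -0.08,"dy": -0.05,"dz": 0.44,"twist": 0,"claw": 0}]}}

```text
time_s: 20.62
position: [0.4399, 0.09, 0.0573]
tcp_rot: [[0.99, 0.141, -0.001], [0.141, -0.99, -0.006], [-0.002, 0.005, -1.0]]
force: [-1.0, -0.4, 1.6]
opening: 0.632
```

```bash
python3 - <<'E'
from go import *
go((*M['c'],.0574));print(bot.read_state()['tcp_rot'][:,2])
E
```

```text
t 20.62 tcp [0.4399 0.09   0.0573] ang 8.09 j [ -3.  35. 115.  -1.  31. -10.] F [-1.  -0.4  1.6] op 0.632
(0.4398, 0.09, 0.0574) d(cm) [-0.01  0.   -0.01] twist -0.21
[-8.43437950e-04 -5.54320147e-03 -9.99984281e-01]
```

In contact. Release and rise.

{"api": "arm_command", "payload": {"plan": [{"dx": 0,"dy": 0,"dz": 0,"twist": 0,"claw": 0.72},{"dx": 0,"dy": 0,"dz": 0,"twist": 0,"claw": 0.85},{"dx": 0,"dy": 0,"dz": 0,"twist": 0,"claw": 1},{"dx": 0,"dy": 0,"dz": 0,"twist": 0,"claw": 1},{"dx": 0,"dy": 0,"dz": 0,"twist": 0,"claw": 1},{"dx": 0,"dy": 0,"dz": 0,"twist": 0,"claw": 1}]}}

```text
time_s: 21.12
position: [0.4399, 0.09, 0.0572]
tcp_rot: [[0.99, 0.141, -0.001], [0.141, -0.99, -0.006], [-0.002, 0.005, -1.0]]
force: [-0.4, -1.3, -0.1]
opening: 0.961
```

{"api": "arm_command", "payload": {"plan": [{"dx": 0,"dy": 0,"dz": -1,"twist": 0,"claw": 1},{"dx": 0,"dy": 0,"dz": -3,"twist": 0,"claw": 1},{"dx": 0,"dy": 0,"dz": -6,"twist": 0,"claw": 1},{"dx": 0,"dy": 0,"dz": -9,"twist": 0,"claw": 1},{"dx": 0,"dy": 0,"dz": -11,"twist": 0,"claw": 1},{"dx": 0,"dy": 0,"dz": -12,"twist": 0,"claw": 1},{"dx": 0,"dy": 0,"dz": -12,"twist": 0,"claw": 1},{"dx": 0,"dy": 0,"dz": -12,"twist": 0,"claw": 1}]}}

```text
time_s: 21.78
position: [0.4401, 0.0907, 0.1775]
tcp_rot: [[0.99, 0.141, 0.0], [0.141, -0.99, -0.006], [-0.0, 0.006, -1.0]]
force: [-0.1, -0.5, 0.5]
opening: 0.999
```

```bash
python3 - <<'E'
from go import *
go((*J['b'],.18));print(bot.read_state()['tcp_rot'][:,2])
E
```

```text
t 21.78 tcp [0.4401 0.0907 0.1775] ang 8.1 j [ -2.  21. 109.  -0.  50. -10.] F [-0.1 -0.5  0.5] op 0.999
(0.644, -0.2515, 0.18) d(cm) [15.37 36.75 -0.05] twist -0.2
[ 3.35928109e-04 -5.60258431e-03 -9.99984249e-01]
```

```bash
python3 - <<'E'
from go import *
# lamp cap centre in initial top picture crop (682,241)/3, foot (640,270); scene cap (60,130)/3.3 
print(plane('top',(130+682/3,120+241/3),.173),plane('top',(130+641/3,120+270/3),.008),plane('scene',(140+60/3.3,125+128/3.3),.173))
E
```

```text
[ 0.4941668  -0.25785179] [ 0.49491724 -0.25799309] [ 0.49699174 -0.25504472]
```

{"api": "arm_command", "payload": {"plan": [{"dx": 2,"dy": 1.5,"dz": 0,"twist": 0,"claw": 1},{"dx": 4.6,"dy": 4,"dz": 0,"twist": 0,"claw": 1},{"dx": 7.2,"dy": 7,"dz": 0,"twist": 0,"claw": 1},{"dx": 9.8,"dy": 10,"dz": 0,"twist": 0,"claw": 1},{"dx": 12,"dy": 13.2,"dz": 0,"twist": 0,"claw": 1},{"dx": 14,"dy": 16.6,"dz": 0,"twist": 0,"claw": 1},{"dx": 15.2,"dy": 20,"dz": 0,"twist": 0,"claw": 1},{"dx": 15.4,"dy": 23,"dz": 0,"twist": 0,"claw": 1}]}}

```text
time_s: 22.45
position: [0.6268, -0.1174, 0.1763]
tcp_rot: [[0.99, 0.141, -0.0], [0.141, -0.99, -0.005], [-0.001, 0.005, -1.0]]
force: [1.1, 0.1, 0.5]
opening: 0.999
```

```bash
python3 - <<'E'
from go import *
go((*J['b'],.15));print(bot.read_state()['tcp_rot'][:,2])
E
```

```text
t 22.45 tcp [ 0.6268 -0.1174  0.1763] ang 8.09 j [-20.  34.  83.  -0.  63. -28.] F [1.1 0.1 0.5] op 0.999
(0.644, -0.2515, 0.15) d(cm) [-0.18 13.5   2.7 ] twist -0.21
[-1.21915478e-04 -5.39309713e-03 -9.99985450e-01]
```

{"api": "arm_command", "payload": {"plan": [{"dx": 0,"dy": 2,"dz": 0,"twist": 0,"claw": 1},{"dx": -0.1,"dy": 5,"dz": 0,"twist": 0,"claw": 1},{"dx": -0.2,"dy": 8,"dz": 0,"twist": 0,"claw": 1},{"dx": -0.2,"dy": 11,"dz": 0,"twist": 0,"claw": 1},{"dx": -0.2,"dy": 13,"dz": 0.5,"twist": 0,"claw": 1},{"dx": -0.2,"dy": 13.5,"dz": 1.5,"twist": 0,"claw": 1},{"dx": -0.2,"dy": 13.5,"dz": 2.7,"twist": 0,"claw": 1},{"dx": -0.2,"dy": 13.5,"dz": 3.7,"twist": 0,"claw": 1}]}}

```text
time_s: 23.12
position: [0.6423, -0.2497, 0.137]
tcp_rot: [[0.99, 0.141, -0.004], [0.141, -0.99, -0.002], [-0.004, 0.002, -1.0]]
force: [0.7, 0.5, -0.6]
opening: 0.998
```

```bash
python3 - <<'E'
from go import *
im=bot.capture('scene'); cv2.imwrite('pics/s6.png',cv2.resize(im[60:300,100:380,::-1],None,fx=2.5,fy=2.5))
go((*J['b'],.15),(*J['b'],.028));print(bot.read_state()['tcp_rot'][:,2])
E
```

```text
t 23.17 tcp [ 0.6411 -0.2484  0.1349] ang 8.14 j [-30.  41.  76.  -0.  63. -38.] F [-0.7 -0.  -1.3] op 1.001
(0.644, -0.2515, 0.15) d(cm) [ 0.23  0.35 -1.52] twist -0.16
(0.644, -0.2515, 0.028) d(cm) [ 0.32  0.36 10.68] twist -0.16
[-7.54650599e-03 -1.78988110e-04 -9.99971509e-01]
```

View pics/s6.png

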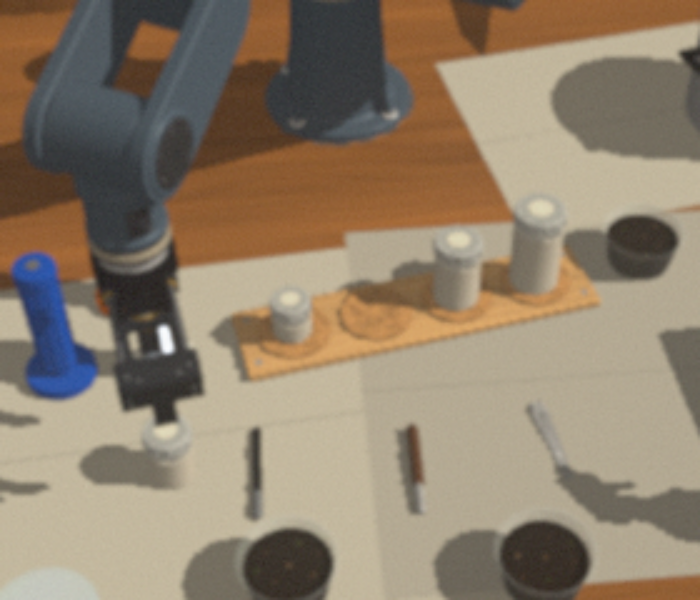

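Jars a, c and d are in place. The gripper is above b, and the wrist is clear of the lamp. I'll descend.

{"api": "arm_command", "payload": {"plan": [{"dx": 0.2,"dy": 0.3,"dz": 1,"twist": 0,"claw": 1},{"dx": 0.25,"dy": 0.36,"dz": 3,"twist": 0,"claw": 1},{"dx": 0.3,"dy": 0.36,"dz": 5.5,"twist": 0,"claw": 1},{"dx": 0.3,"dy": 0.36,"dz": 8,"twist": 0,"claw": 1},{"dx": 0.3,"dy": 0.36,"dz": 9.6,"twist": 0,"claw": 1},{"dx": 0.3,"dy": 0.36,"dz": 10.3,"twist": 0,"claw": 1},{"dx": 0.3,"dy": 0.36,"dz": 10.5,"twist": 0,"claw": 1},{"dx": 0.3,"dy": 0.36,"dz": 10.5,"twist": 0,"claw": 1}]}}

```text
time_s: 23.83
position: [0.6439, -0.2506, 0.0294]
tcp_rot: [[0.99, 0.143, -0.008], [0.143, -0.99, 0.0], [-0.008, -0.001, -1.0]]
force: [-0.7, 0.1, 0.3]
opening: 1.001
```

```bash
python3 - <<'E'
from go import *
im=bot.capture('scene'); cv2.imwrite('pics/s7.png',cv2.resize(im[60:300,60:340,::-1],None,fx=2.5,fy=2.5))
go((*J['b'],.028));print(bot.read_state()['tcp_rot'][:,2])
E
```

```text
t 23.88 tcp [ 0.6445 -0.2512  0.0304] ang 8.19 j [-30.  49.  79.  -0.  53. -38.] F [ 0.3  0.  -0.1] op 0.995
(0.644, -0.2515, 0.028) d(cm) [-0.05  0.02  0.24] twist -0.11
[-6.52928989e-03 -6.64416132e-04 -9.99978463e-01]
```

View pics/s7.png

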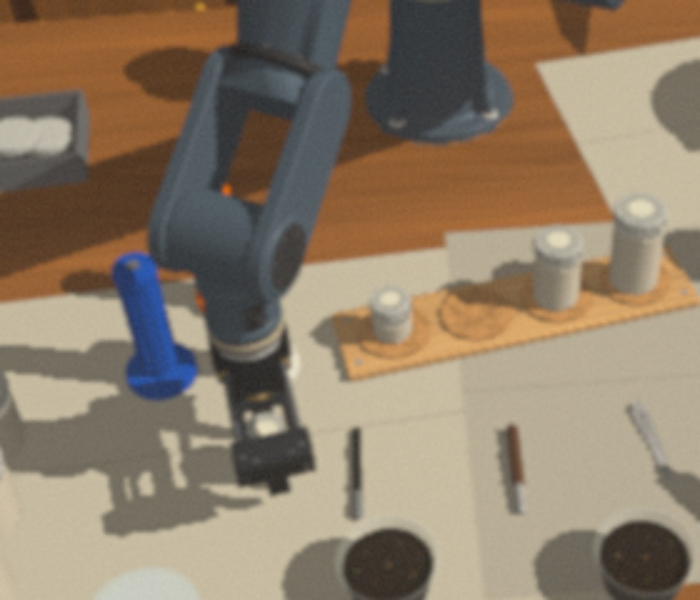

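The fingers straddle b. Close.

{"api": "arm_command", "payload": {"plan": [{"dx": -0.05,"dy": 0,"dz": 0.2,"twist": 0,"claw": 1},{"dx": -0.05,"dy": 0,"dz": 0.2,"twist": 0,"claw": 0.8},{"dx": -0.05,"dy": 0,"dz": 0.2,"twist": 0,"claw": 0},{"dx": -0.05,"dy": 0,"dz": 0.2,"twist": 0,"claw": 0},{"dx": -0.05,"dy": 0,"dz": 0.2,"twist": 0,"claw": 0},{"dx": -0.05,"dy": 0,"dz": 0.2,"twist": 0,"claw": 0},{"dx": -0.05,"dy": 0,"dz": 0.2,"twist": 0,"claw": 0},{"dx": -0.05,"dy": 0,"dz": 0.2,"twist": 0,"claw": 0}]}}

```text
time_s: 24.55
position: [0.6439, -0.2513, 0.0285]
tcp_rot: [[0.99, 0.142, -0.007], [0.142, -0.99, -0.001], [-0.007, -0.0, -1.0]]
force: [0.2, -0.1, 1.2]
opening: 0.567
```

{"api": "arm_command", "payload": {"plan": [{"dx": 0,"dy": 0,"dz": 0,"twist": 0,"claw": 0},{"dx": 0,"dy": 0,"dz": 0,"twist": 0,"claw": 0},{"dx": 0,"dy": 0,"dz": 0,"twist": 0,"claw": 0},{"dx": 0,"dy": 0,"dz": 0,"twist": 0,"claw": 0}]}}

```text
time_s: 24.88
position: [0.6439, -0.2513, 0.0285]
tcp_rot: [[0.99, 0.142, -0.007], [0.142, -0.99, -0.001], [-0.007, -0.0, -1.0]]
force: [-0.4, -0.5, 0.1]
opening: 0.569
```

```bash
python3 - <<'E'
from go import *
go((*J['b'],.028),(.60,-.03,.155),(*M['b'],.155));print(bot.read_state()['tcp_rot'][:,2])
E
```

```text
t 24.88 tcp [ 0.6439 -0.2513  0.0285] ang 8.19 j [-30.  49.  79.  -0.  53. -38.] F [-0.4 -0.5  0.1] op 0.569
(0.644, -0.2515, 0.028) d(cm) [0.01 0.02 0.05] twist -0.11
(0.6, -0.03, 0.155) d(cm) [ -1.27 -22.53 -12.64] twist -0.11
(0.4542, -0.009, 0.155) d(cm) [-15.41 -26.69 -12.54] twist -0.11
[-6.74046552e-03 -6.54993500e-04 -9.99977068e-01]
```

{"api": "arm_command", "payload": {"plan": [{"dx": 0,"dy": 0,"dz": -1,"twist": 0,"claw": 0},{"dx": 0,"dy": 0,"dz": -3,"twist": 0,"claw": 0},{"dx": 0,"dy": 0,"dz": -6,"twist": 0,"claw": 0},{"dx": 0,"dy": -1,"dz": -9,"twist": 0,"claw": 0},{"dx": 0,"dy": -3,"dz": -11.5,"twist": 0,"claw": 0},{"dx": -0.3,"dy": -6,"dz": -12.5,"twist": 0,"claw": 0},{"dx": -0.7,"dy": -9.2,"dz": -12.6,"twist": 0,"claw": 0},{"dx": -1.4,"dy": -12.4,"dz": -12.6,"twist": 0,"claw": 0}]}}

```text
time_s: 25.55
position: [0.6141, -0.13, 0.1569]
tcp_rot: [[0.99, 0.142, -0.002], [0.142, -0.99, -0.002], [-0.003, 0.002, -1.0]]
force: [-0.1, 0.1, -0.1]
opening: 0.571
```

```bash
python3 - <<'E'
from go import *
go((*M['b'],.155));print(bot.read_state()['tcp_rot'][:,2])
E
```

```text
t 25.55 tcp [ 0.6141 -0.13    0.1569] ang 8.14 j [-22.  35.  85.  -0.  60. -30.] F [-0.1  0.1 -0.1] op 0.571
(0.4542, -0.009, 0.155) d(cm) [-14.12 -14.24   0.2 ] twist -0.16
[-0.00240497 -0.00208465 -0.99999494]
```

{"api": "arm_command", "payload": {"plan": [{"dx": -1.4,"dy": -2.6,"dz": 0,"twist": 0,"claw": 0},{"dx": -3.2,"dy": -5.2,"dz": 0,"twist": 0,"claw": 0},{"dx": -5.2,"dy": -7.8,"dz": 0,"twist": 0,"claw": 0},{"dx": -7.4,"dy": -10.2,"dz": 0.1,"twist": 0,"claw": 0},{"dx": -9.6,"dy": -12.2,"dz": 0.2,"twist": 0,"claw": 0},{"dx": -11.6,"dy": -13.4,"dz": 0.2,"twist": 0,"claw": 0},{"dx": -13,"dy": -14,"dz": 0.2,"twist": 0,"claw": 0},{"dx": -13.8,"dy": -14.2,"dz": 0.2,"twist": 0,"claw": 0}]}}

```text
time_s: 26.22
position: [0.4547, -0.0076, 0.1554]
tcp_rot: [[0.99, 0.143, -0.005], [0.143, -0.99, -0.001], [-0.005, 0.001, -1.0]]
force: [0.4, 0.1, -0.4]
opening: 0.565
```

{"api": "arm_command", "payload": {"plan": [{"dx": 0,"dy": 0,"dz": 0,"twist": 0,"claw": 0},{"dx": 0,"dy": 0,"dz": 0,"twist": 0,"claw": 0},{"dx": 0,"dy": 0,"dz": 0,"twist": 0,"claw": 0}]}}

```text
time_s: 26.47
position: [0.4564, -0.0083, 0.1559]
tcp_rot: [[0.99, 0.142, -0.002], [0.142, -0.99, -0.002], [-0.002, 0.002, -1.0]]
force: [1.0, 0.7, -0.3]
opening: 0.572
```

```bash
python3 - <<'E'
from go import *
go((*M['b'],.0445));print(bot.read_state()['tcp_rot'][:,2])
E
```

```text
t 26.47 tcp [ 0.4564 -0.0083  0.1559] ang 8.18 j [-15.  24. 110.  -0.  47. -23.] F [ 1.   0.7 -0.3] op 0.572
(0.4542, -0.009, 0.0445) d(cm) [-0.21  0.02 11.14] twist -0.12
[-0.00186969 -0.00219016 -0.99999585]
```

{"api": "arm_command", "payload": {"plan": [{"dx": -0.1,"dy": 0,"dz": 1,"twist": 0,"claw": 0},{"dx": -0.2,"dy": 0,"dz": 3,"twist": 0,"claw": 0},{"dx": -0.2,"dy": 0,"dz": 5.6,"twist": 0,"claw": 0},{"dx": -0.2,"dy": 0,"dz": 8,"twist": 0,"claw": 0},{"dx": -0.2,"dy": 0,"dz": 9.6,"twist": 0,"claw": 0},{"dx": -0.2,"dy": 0,"dz": 10.4,"twist": 0,"claw": 0},{"dx": -0.2,"dy": 0,"dz": 10.7,"twist": 0,"claw": 0},{"dx": -0.2,"dy": 0,"dz": 10.7,"twist": 0,"claw": 0}]}}

```text
time_s: 27.13
position: [0.455, -0.0092, 0.0484]
tcp_rot: [[0.99, 0.142, -0.002], [0.142, -0.99, -0.002], [-0.002, 0.002, -1.0]]
force: [-0.3, -0.0, -0.2]
opening: 0.567
```

```bash
python3 - <<'E'
from go import *
go((*M['b'],.0445));print(bot.read_state()['tcp_rot'][:,2])
E
```

```text
t 27.13 tcp [ 0.455  -0.0092  0.0484] ang 8.16 j [-15.  36. 114.  -0.  30. -23.] F [-0.3 -0.  -0.2] op 0.567
(0.4542, -0.009, 0.0445) d(cm) [-0.08 -0.03  0.39] twist -0.14
[-0.00192624 -0.00216772 -0.9999958 ]
```

{"api": "arm_command", "payload": {"plan": [{"dx": -0.08,"dy": 0,"dz": 0.12,"twist": 0,"claw": 0},{"dx": -0.08,"dy": 0,"dz": 0.22,"twist": 0,"claw": 0},{"dx": -0.08,"dy": 0,"dz": 0.3,"twist": 0,"claw": 0},{"dx": -0.08,"dy": 0,"dz": 0.36,"twist": 0,"claw": 0},{"dx": -0.08,"dy": 0,"dz": 0.41,"twist": 0,"claw": 0},{"dx": -0.08,"dy": 0,"dz": 0.43,"twist": 0,"claw": 0},{"dx": -0.08,"dy": 0,"dz": 0.43,"twist": 0,"claw": 0}]}}

```text
time_s: 27.72
position: [0.4544, -0.0094, 0.0443]
tcp_rot: [[0.99, 0.142, -0.001], [0.142, -0.99, -0.002], [-0.002, 0.002, -1.0]]
force: [-0.6, 0.3, 0.6]
opening: 0.568
```

```bash
python3 - <<'E'
from go import *
go((*M['b'],.0445));print(bot.read_state()['tcp_rot'][:,2])
E
```

```text
t 27.72 tcp [ 0.4544 -0.0094  0.0443] ang 8.17 j [-15.  36. 114.  -0.  29. -23.] F [-0.6  0.3  0.6] op 0.568
(0.4542, -0.009, 0.0445) d(cm) [-0.01 -0.04 -0.02] twist -0.13
[-0.00135922 -0.00234935 -0.99999632]
```

{"api": "arm_command", "payload": {"plan": [{"dx": 0,"dy": 0,"dz": 0.04,"twist": 0,"claw": 0},{"dx": 0,"dy": 0,"dz": 0.04,"twist": 0,"claw": 0.66},{"dx": 0,"dy": 0,"dz": 0.04,"twist": 0,"claw": 0.8},{"dx": 0,"dy": 0,"dz": 0.04,"twist": 0,"claw": 1},{"dx": 0,"dy": 0,"dz": 0.04,"twist": 0,"claw": 1},{"dx": 0,"dy": 0,"dz": 0.04,"twist": 0,"claw": 1},{"dx": 0,"dy": 0,"dz": 0.04,"twist": 0,"claw": 1},{"dx": 0,"dy": 0,"dz": 0.04,"twist": 0,"claw": 1}]}}

```text
time_s: 28.38
position: [0.4544, -0.0094, 0.0439]
tcp_rot: [[0.99, 0.142, -0.001], [0.142, -0.99, -0.002], [-0.002, 0.002, -1.0]]
force: [-0.4, 0.1, -0.8]
opening: 0.971
```

{"api": "arm_command", "payload": {"plan": [{"dx": 0,"dy": 0,"dz": -1,"twist": 0,"claw": 1},{"dx": 0,"dy": 0,"dz": -3,"twist": 0,"claw": 1},{"dx": 0,"dy": 0,"dz": -6,"twist": 0,"claw": 1},{"dx": 0,"dy": 0,"dz": -9,"twist": 0,"claw": 1},{"dx": 0,"dy": 0,"dz": -12,"twist": 0,"claw": 1},{"dx": 0,"dy": 0,"dz": -15,"twist": 0,"claw": 1},{"dx": 0,"dy": 0,"dz": -16,"twist": 0,"claw": 1},{"dx": 0,"dy": 0,"dz": -16,"twist": 0,"claw": 1}]}}

```text
time_s: 29.05
position: [0.4565, -0.0094, 0.2067]
tcp_rot: [[0.99, 0.142, 0.005], [0.142, -0.99, -0.004], [0.005, 0.005, -1.0]]
force: [0.3, 0.5, -0.1]
opening: 0.999
```

{"api": "arm_command", "payload": {"plan": [{"dx": 2,"dy": -3,"dz": -1,"twist": 0,"claw": 1},{"dx": 4,"dy": -6,"dz": -2,"twist": 0,"claw": 1},{"dx": 6,"dy": -9,"dz": -3,"twist": 0,"claw": 1},{"dx": 8,"dy": -12,"dz": -4,"twist": 0,"claw": 1},{"dx": 9,"dy": -15.5,"dz": -5,"twist": 0,"claw": 1},{"dx": 9,"dy": -19,"dz": -5,"twist": 0,"claw": 1},{"dx": 9,"dy": -23,"dz": -5,"twist": 0,"claw": 1},{"dx": 9,"dy": -27,"dz": -5,"twist": 0,"claw": 1}]}}

```text
time_s: 29.72
position: [0.5059, 0.2722, 0.254]
tcp_rot: [[0.99, 0.142, 0.003], [0.142, -0.99, -0.005], [0.002, 0.005, -1.0]]
force: [1.7, 0.2, -0.1]
opening: 1.0
```

{"api": "arm_command", "payload": {"plan": [{"dx": 0,"dy": -4,"dz": 0,"twist": 0,"claw": 1},{"dx": -1,"dy": -8,"dz": 0,"twist": 0,"claw": 1},{"dx": -3,"dy": -12,"dz": 0,"twist": 0,"claw": 1},{"dx": -5,"dy": -15,"dz": 0,"twist": 0,"claw": 1},{"dx": -7,"dy": -17,"dz": 0,"twist": 0,"claw": 1},{"dx": -8,"dy": -18,"dz": 0,"twist": 0,"claw": 1},{"dx": -8,"dy": -18,"dz": 0,"twist": 0,"claw": 1},{"dx": -8,"dy": -18,"dz": 0,"twist": 0,"claw": 1}]}}

```text
time_s: 30.38
position: [0.401, 0.4385, 0.2518]
tcp_rot: [[0.99, 0.143, 0.002], [0.143, -0.99, -0.007], [0.001, 0.007, -1.0]]
force: [0.0, -0.1, -0.1]
opening: 0.999
```

```bash
python3 - <<'E'
from go import *
for n,(x0,y0,x1,y1) in (('scene',(140,90,380,270)),('top',(130,120,390,280))):
    im=bot.capture(n); cv2.imwrite(f'pics/{n}8.png',im[:,:,::-1]); cv2.imwrite(f'pics/{n}8c.png',cv2.resize(im[y0:y1,x0:x1,::-1],None,fx=3,fy=3))
go()
E
```

```text
t 30.48 tcp [0.4025 0.4379 0.2524] ang 8.05 j [37. 26. 84. -0. 69. 29.] F [-0.3 -0.1 -0.7] op 1.002
```

View pics/scene8c.png

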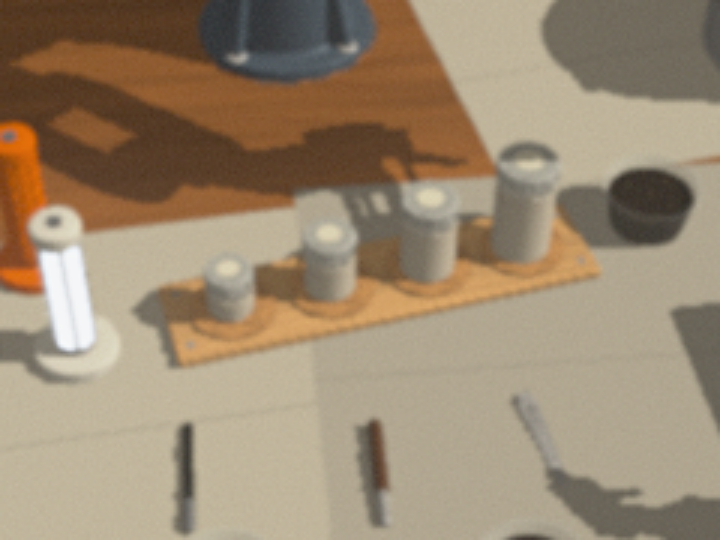

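View pics/top8c.png

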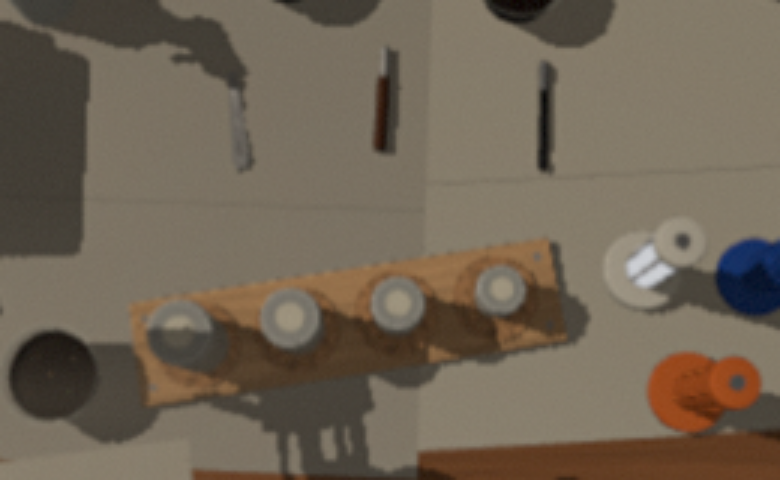

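```bash
python3 - <<'E'
from go import *
from det import disc
a=cv2.imread('pics/top8.png')[:,:,::-1]; b=cv2.imread('pics/scene8.png')[:,:,::-1]
H=dict(a=.068,b=.086,c=.106,d=.128)
for k in 'abcd':
    r=[]
    for n,im in(('top',a),('scene',b)):
        e=np.round(proj(n,(*M[k],H[k]))[0]); p,m=disc(im,e,6); r+=[p.round(1),m,((plane(n,p,H[k])-M[k])*1000).round(1)]
    print(k,*r)
a0=cv2.imread('pics/top0.png')
for box in((330,190,372,225),(130,225,165,262)):
    x,y,X,Y=box;print('diff lamp/cup',np.abs(a0[y:Y,x:X].astype(int)-a[y:Y,x:X,::-1]).mean())
E
```

```text
a [297.  215.8] 41.0 [ 2.2 -1.3] [215.5 179. ] 28.0 [-0.3 -0.2]
b [262.3 220.5] 51.0 [ 1.9 -0.8] [249.3 167.1] 34.0 [-1.6  0.1]
c [226.2 225.1] 64.0 [ 2.4 -0.2] [283.  155.4] 41.0 [-0.4  0.5]
d [189.2 227. ] 48.0 [10.2 -1.4] [316.5 144.8] 22.0 [ 7.5 -0.9]
diff lamp/cup 3.4414965986394557
diff lamp/cup 2.303989703989704
```

```bash
python3 - <<'E'
from go import *
print((plane('top',(130+179.5/3-.33,120+333/3-.33),.128)-M['d'])*1000)
a=cv2.imread('pics/top8.png');b=cv2.imread('pics/scene8.png')
cv2.imwrite('pics/dz.png',np.hstack([cv2.resize(a[210:260,165:225],None,fx=6,fy=6),cv2.resize(b[130:180,290:350],None,fx=6,fy=6)]))
E
```

```text
[ 0.1498011  -2.28975057]
```

View pics/dz.png

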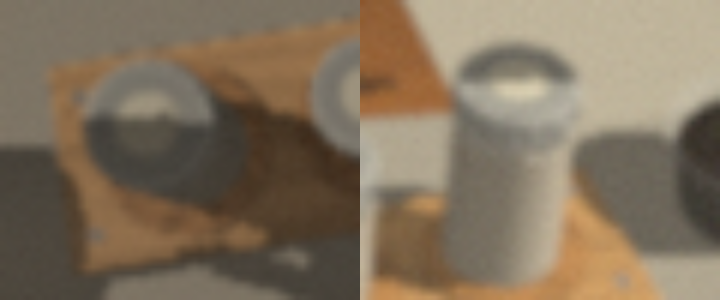

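```bash
python3 - <<'E'
from go import *
# move shadow off: none; use s4-picture (unshaded d lid) instead
im=cv2.imread('pics/s4.png')
p=(140+(529.5+.5)/3-.5,120+(70+.5)/3-.5)
print((plane('scene',p,.128)-M['d'])*1000)
E
```

```text
[-0.18148274 -0.01291217]
```

All four jars are centred to within a few mm. The 10 mm offset read for d came from the arm's shadow across its lid; in an unshaded picture it reads about 0 mm. I'm handing in.

```bash
python3 -c "
from rig import bot
print(bot.hand_in())"
```

```text
the job is handed in; nothing more can be done
None
```

The four culture jars stand upright on the cork mats, shortest (a) nearest the lamp, then b, c and the tallest (d) at the compost-cup end. I gripped each jar, lowered it onto its mat until the wrist force showed contact, then released it. The job was handed in at about 30.5 s with the gripper empty and clear; no verdict was reported.

**Position:** In the last pictures, lids a, b and c measured within about 2.5 mm of their mat centres in both views.

**One check that disagreed:** The automatic check put d 8–10 mm off, because the arm's shadow crossed its lid. Marked by eye, its lid outline in that last top picture came out about 2 mm off. An earlier unshaded picture put it under 1 mm off.

**Lamp and cup:** They looked unmoved when I compared the first and last top pictures.

**Tilt:** The gripper picked up about 1.3° of tilt on its way down to jar c. I corrected it to under 0.5° before gripping c. Jar d was gripped with just under 1° of tilt.

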